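# Clear the counting scale and weigh out a batch of nuts

## Robot

A 6-joint arm with a two-finger parallel gripper is mounted at the origin on the work surface. World frame = base frame: x ahead of the robot, y to its left, z up, the work surface at z = 0. Lengths are in mm, angles in rad, forces in N, time in s.
With the tool pointing down it reaches from about 350 to 850 mm from the base axis. Payload 8.1 kg.
Tool frame: the origin (TCP) lies at the very end of the fingers, on their centre line; the grasp point (between the pads) lies 19 mm behind it; z points along the fingers, y is the direction in which the jaws open and shut (so a half turn about z gives the same grasp; the last joint's range is limited). The gripper opens to 93 mm and grips with 3 to 60 N. Pads are 15 mm wide; open, the fingers measure 128 mm over their backs; the gripper's body (75 mm by 188 mm) begins 65 mm behind the grasp point.
Start: joints at [1.226, 0.13, 1.488, -0, 1.523, -0.085], TCP at [154.11, 579.875, 218.635] pointing down, gripper open.
Joint ranges: [-2.96, 2.96], [-0.89, 2.26], [0.02, 2.5], [-1.34, 4.48], [0, 2.73], [-2.66, 2.66]. Speed limits (rad/s): [2.39, 2.39, 2.79, 3.14, 3.14, 3.14].

## Interface

Orientations are given as a rotation vector (axis times angle).
In Python, from workcell import readout, optics, ticket, models gives the robot as it stands.
- The arm moves only by the tool servo_tool, never from a script. Its argument "increments" is text: rows parted by semicolons, each of 6 numbers parted by spaces: the shift along the world's x, y, z in mm, then the turn, a rotation vector about the world's x, y, z in degrees. A call has 1 to 20 rows; each row is the pose to reach, as a shift and turn from the pose commanded when the call began; what a row does not reach only later rows make up. A row lasts 1/10 s, in which the tool goes at most 50 mm and 8.59 degrees, less where a joint would pass 70% of its speed; a pose out of reach is approached as far as the arm can. A call with a gripper value outside its range is refused whole. "fingers" is the finger opening in mm, from 0 to 93, set as the call begins (left out, the last holds). The fingers move at their own pace and stop on an object; "newtons" is the grip in N (left out, the last holds). Time passes only in rows, so rows that repeat a pose let the fingers close. It gives the time, the measured TCP pose, the force and the opening at its end, in the units of the state.
- readout.get_state(): the state, without advancing time (a new reading comes with each control period).
- optics.snapshot(name): name is "side" or "top"; returns (picture, depth): 480x640x3 uint8, blue, green, red; 480x640 float32, mm along the optical axis (not along the pixel's ray), 0 where there is no reading.
- optics.get_calibration(name): a dict with "camera_matrix" (3x3 intrinsics, pixels), "rvec" (rotation vector, rad) and "tvec" (3), from world to camera coordinates, as OpenCV has them. Camera axes: x right, y down, z forward; pixel columns grow to the right and rows downward; lengths in mm; the calibration is good to about 2 mm. A picture is of the moment at which its call begins. get_calibration takes no time and is no camera call.
- ticket.sign_off(): hands the job in, once; it reports no verdict.
Trained networks look in the newest picture that a camera, given by its name, has taken for a name from the list of things; names that differ only in an ending like _2 or _b are one class to them, and where a whole thing is asked for, a point or a joint stands for the part that bears it (a point fixed in the world has none). Each returns a list of dicts, best first, with "conf" (0 to 1); they miss things now and then, are a little off and sometimes report something else, mostly with a low value. They report only what shows in the picture. A call takes as long as a camera call.
- models.boxes_of(camera, target): "position" ([x, y, z] in mm, in world coordinates, good to about 4 mm: the middle of the surface that is visible of it).
- models.cut_out(camera, target): "region" (480x640 bool, what is visible of it).
The state is a dict: "clock": time; "joint_pos": joint angles; "joint_vel": joint speeds; "joint_efforts": joint torques, N m; "tool_pos": TCP position; "eef_rot": TCP orientation; "contact_force": force on the tool from outside, world axes, zero at the start; "wrist_torque": the same for the moment, N m; "grip_width": finger opening in mm.
Only numpy, scipy, OpenCV 4.12 (cv2) and the standard library are available. Lean on these libraries where they do the work, as an engineer would, in place of code of your own. Each camera call takes 0.05 s, during which the arm holds its last target.

## Task

Weigh out the batch of nuts. Take the wooden scraper block and sweep all the rubber offcuts off the scale's pan into the scrap tray behind it (do not pick them off the pan with the fingers), and put the scraper back standing on its mat; then set the empty parts tub in the middle of the pan, let go, press the tare key fully in, and only then pour all the nuts out of the steel cup into the tub. Finish with every nut in the tub, the tub still upright in the middle of the pan, the cup standing upright on the bench, the offcuts in the tray, and the rolls and the carton left where they were.

Things in the scene. Friction and masses are not known exactly. Their poses are not given: they have to be found in the camera images.
- scale: compact white bench counting scale, fixed. Origin on the bench (z = 0) under the centre of its square-edged steel pan; local z up, local x points from the keypad side (nearest the robot) to the tray side, local y to the left seen from the robot. The pan is a flat plate 200 mm (local x) by 230 mm (local y) by 8 mm, its top 60 mm above the bench, no rim. The keypad housing reaches local x = -80 to -175 mm, y = +-100 mm, top 40 mm above the bench. It does not move.
- pan (a point): centre of the top face of the scale's pan, 60 mm above the bench; axes as the scale's
- tare (a joint): tare key: the one raised round white key, 24 mm diameter, in a round black collar at the right end of the keypad. Travel 0 (out) to 0.006 m (fully in), straight down, about 5 N fully in, springs back; counts as pressed beyond 0.004
- tare_top (a point): centre of the tare key's top face, 58 mm above the bench when out, at local (-130, -58) mm of the scale
- tray: fixed galvanised scrap tray, open on top, 150 mm (local x) by 260 mm (local y) by 40 mm high, walls and floor 3 mm; origin at the centre of its underside on the bench, axes parallel to the scale's. Its near long wall is tucked under the pan's far (+x) edge, so whatever is pushed over that edge falls into it
- tub: loose blue plastic parts tub, open on top, outside 100 mm (local x) by 130 mm (local y) by 50 mm high, wall and floor 4 mm, about 160 g, empty at the start. Origin at the centre of its underside, z up. At the middle of each y end the rim is thickened outwards to a hand grip: 12 mm thick (local |y| from 61 to 73 mm), 60 mm wide, from 28 to 50 mm above the underside, so it can be pinched from above with one finger inside the tub
- cup: loose round stainless steel tumbler, no handle, holding the nuts at the start; 78 mm high, outside diameter 52 mm at the foot widening evenly to 68 mm at the rim, wall 2.5 mm, floor 5 mm, about 150 g empty. Origin at the centre of its underside, z towards the mouth
- scraper: loose beech scraper block with a rubber sole, about 250 g: foot 50 mm (local x) by 120 mm (local y) by 26 mm high, on it a grip rib 24 mm thick (local x) by 90 mm (local y) up to 72 mm above the underside. Origin at the centre of its underside, z up. It starts on the mat, standing on its sole
- mat: fixed black rubber mat for the scraper, 130 mm (local x) by 170 mm (local y) by 3 mm; origin at the centre of its underside on the bench
- nut0: steel hexagon nut, 17 mm across flats, 19.6 mm across corners, 9 mm high, 12 g, origin at its centre, z along its bore; in the cup at the start
- nut1: steel hexagon nut, 17 mm across flats, 19.6 mm across corners, 9 mm high, 12 g, origin at its centre, z along its bore; in the cup at the start
- nut2: steel hexagon nut, 17 mm across flats, 19.6 mm across corners, 9 mm high, 12 g, origin at its centre, z along its bore; in the cup at the start
- nut3: steel hexagon nut, 17 mm across flats, 19.6 mm across corners, 9 mm high, 12 g, origin at its centre, z along its bore; in the cup at the start
- nut4: steel hexagon nut, 17 mm across flats, 19.6 mm across corners, 9 mm high, 12 g, origin at its centre, z along its bore; in the cup at the start. Not there in every run
- nut5: steel hexagon nut, 17 mm across flats, 19.6 mm across corners, 9 mm high, 12 g, origin at its centre, z along its bore; in the cup at the start. Not there in every run
- nut6: steel hexagon nut, 17 mm across flats, 19.6 mm across corners, 9 mm high, 12 g, origin at its centre, z along its bore; in the cup at the start. Not there in every run
- nut7: steel hexagon nut, 17 mm across flats, 19.6 mm across corners, 9 mm high, 12 g, origin at its centre, z along its bore; in the cup at the start. Not there in every run
- chip0: offcut of black rubber seal strip, 26 mm (local x) by 20 mm by 14 mm high, 11 g, origin at the centre of its underside; on the pan at the start. Not every offcut is there in every run
- chip1: offcut of black rubber seal strip, 26 mm (local x) by 20 mm by 14 mm high, 11 g, origin at the centre of its underside; on the pan at the start. Not every offcut is there in every run
- chip2: offcut of black rubber seal strip, 26 mm (local x) by 20 mm by 14 mm high, 11 g, origin at the centre of its underside; on the pan at the start. Not every offcut is there in every run
- chip3: offcut of black rubber seal strip, 26 mm (local x) by 20 mm by 14 mm high, 11 g, origin at the centre of its underside; on the pan at the start. Not every offcut is there in every run
- roll_a: bystander: roll of black tape lying flat, 110 mm diameter, 25 mm high; origin at the centre of its underside; leave alone
- roll_b: bystander: roll of dark blue tape lying flat, 80 mm diameter, 19 mm high; origin at the centre of its underside; leave alone
- carton: bystander: small closed carton 110 (local x) by 80 by 40 mm high; origin at the centre of its underside; leave alone

How it is judged:
By the outcome, as a careful person would: the job done as asked, in the order asked, and still so for the second after the job is handed in, with the robot touching nothing.
Of nut4, nut5, nut6, nut7 only 1 to 4 are there at a start; the rules pass over those that are not, and their reading is None.
Of chip0, chip1, chip2, chip3 only 2 to 4 are there at a start; the rules pass over those that are not, and their reading is None.
At some moment in a run one of tub, scraper may be knocked a few centimetres aside while the robot is not near it.
It also fails if it takes over 210 s, if anything falls off the work surface, if the arm or the gripper's body presses on something with over 40 N, if the wrist force passes 120 N, or if a joint passes its speed limit or range.

## Working session

There is one attempt and no reset: what is moved stays moved. The work goes in short steps, Python scripts to look and compute and a tool call to move; the robot and the scene stay as the last step left them, time stands still between calls to the robot, and variables do not carry over. Pictures are saved under pics/ and viewed, and the job is handed in when it is done.

Besides the shell and the picture viewer there is one more tool, called after ">>>" by a JSON object that holds its "fn" and its "kwargs". servo_tool: Moves the arm, as the interface text tells. Its arguments: {"type":"object","properties":{"increments":{"type":"string"},"fingers":{"type":"number"},"newtons":{"type":"number"}},"required":["increments"]}

```bash
mkdir -p pics; ls; python3 - <<'E'
from workcell import readout, optics, ticket, models
import cv2
print(readout.get_state())
for n in ("side","top"):
    p,d=optics.snapshot(n); cv2.imwrite(f"pics/{n}0.png",p)
    print(n,optics.get_calibration(n))
E
```

```text
pics
{'clock': 0.0, 'joint_pos': array([ 1.22564892e+00,  1.31145105e-01,  1.48922341e+00,  1.28999766e-06,
        1.52300915e+00, -8.54290829e-02]), 'joint_vel': array([-0.00114288, -0.00133344, -0.00182685,  0.00169588,  0.00053921,
        0.00022851]), 'joint_efforts': array([-1.25629725e-05, -5.59837639e+01, -4.91770685e+01,  7.69314333e-02,
        3.49753769e-02, -1.75662412e-04]), 'tool_pos': array([153.89357909, 579.36085959, 217.62772478]), 'eef_rot': array([-4.06769337e-01, -3.11476033e+00,  2.73838698e-03]), 'contact_force': array([0.24719809, 0.40544982, 0.60480761]), 'wrist_torque': array([-0.05943675, -0.05363347, -0.02989044]), 'grip_width': 93.11054824564506}
side {'camera_matrix': array([[522.25396057,   0.        , 328.93956739],
       [  0.        , 522.25396057, 249.77864749],
       [  0.        ,   0.        ,   1.        ]]), 'rvec': array([ 2.1398613 , -0.07189467,  0.05488199]), 'tvec': array([-586.61773337,   68.86361786, 1437.86755418])}
top {'camera_matrix': array([[467.82643335,   0.        , 326.32038288],
       [  0.        , 467.82643335, 239.85319178],
       [  0.        ,   0.        ,   1.        ]]), 'rvec': array([ 2.20007449, -2.16686021,  0.11099175]), 'tvec': array([ -16.31907562,  589.98838444, 1065.40870805])}
```

View pics/side0.png

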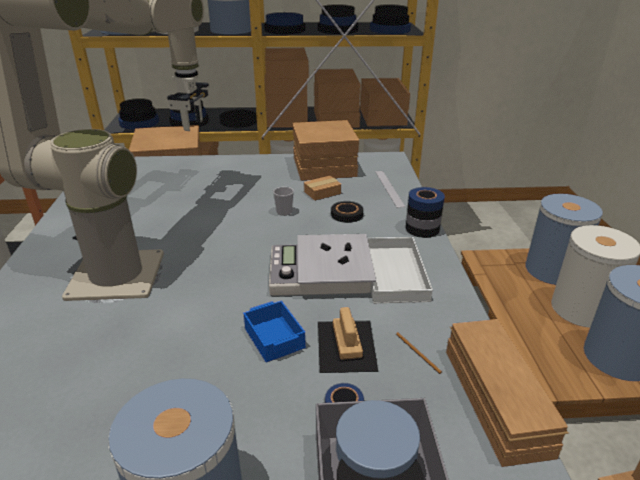

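View pics/top0.png

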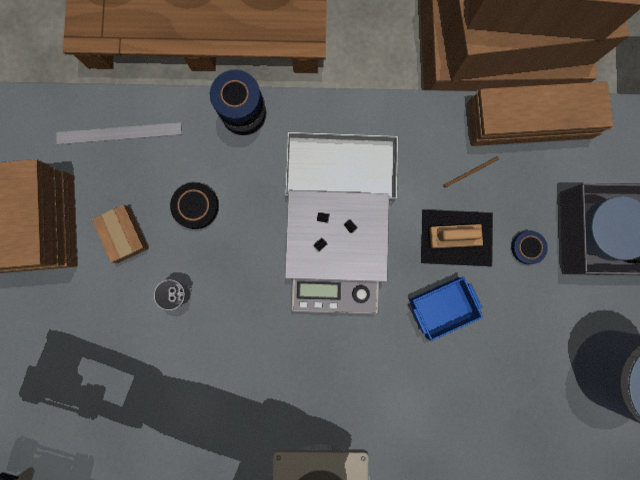

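The pictures show the scale at top-view (337,240) with 3 chips on the pan. The tray is behind it. The scraper is on its mat at (457,237), the tub at (446,307), the cup with nuts at (170,294), and the rolls and carton are clear of these.

```bash
cat > h.py <<'E'
from workcell import readout, optics, ticket, models
import cv2, numpy as np
def cal(n):
    c=optics.get_calibration(n); K=c["camera_matrix"]; R=cv2.Rodrigues(np.array(c["rvec"]))[0]; t=np.array(c["tvec"]).reshape(3)
    return K,R,t
def cloud(n,d,mask=None):
    K,R,t=cal(n); m=d>0
    if mask is not None: m&=mask
    v,u=np.nonzero(m); z=d[v,u]
    pc=np.stack([(u-K[0,2])*z/K[0,0],(v-K[1,2])*z/K[1,1],z],1)
    return (pc-t)@R,u,v
def rect(P):
    (c,s,a)=cv2.minAreaRect(P[:,:2].astype(np.float32)); return np.round(c,1),np.round(s,1),round(a,1)
def proj(n,p):
    K,R,t=cal(n); q=(np.atleast_2d(p)@R.T+t); q=q@K.T; return q[:,:2]/q[:,2:]
def snap(n,f=None):
    p,d=optics.snapshot(n)
    if f: cv2.imwrite(f"pics/{f}.png",p)
    return p,d
E
python3 - <<'E'
from h import *
p,d=snap("top")
for t in ["scale","tray","mat","scraper","tub","cup","nut0","chip0","roll_a","roll_b","carton","tare"]:
    for b in models.boxes_of("top",t)[:8]: print(t,round(b["conf"],2),np.round(b["position"],1))
for t in ["scale","mat","scraper","tub","cup","tray"]:
    for c in models.cut_out("top",t)[:1]:
        P,u,v=cloud("top",d,c["region"])
        print(t,round(c["conf"],2),len(P),rect(P),"z pct",np.round(np.percentile(P[:,2],[2,25,50,75,98]),1))
        np.save(f"/tmp/{t}.npy",P)
print(readout.get_state()["clock"])
E
```

```text
scale 0.83 [561.5 -29.7  58.2]
tray 0.83 [782.  -38.5   2.4]
tray 0.68 [461.5 350.4  49.9]
mat 0.7 [ 592.6 -323.8    1.7]
scraper 0.76 [ 601.4 -301.2   30.6]
tub 0.82 [ 436.3 -289.4    5.7]
cup 0.75 [464.1 354.4  49.1]
cup 0.7 [668.1 301.1  27.8]
cup 0.38 [778.1 -40.6   6.4]
nut0 0.64 [473.4 347.   23.1]
nut0 0.49 [452.5 344.9  23.5]
chip0 0.67 [618.  -56.6  73. ]
chip0 0.65 [642.2   1.2  71.2]
chip0 0.58 [576.3   3.8  71.7]
roll_a 0.72 [668.8 299.1  25.1]
roll_a 0.57 [ 583.3 -486.3   19.5]
roll_b 0.72 [668.8 299.1  25.1]
roll_b 0.57 [ 583.3 -486.3   19.5]
carton 0.82 [600.9 461.7  39.3]
tare 0.61 [564.9 -34.7  61. ]
tare 0.54 [467.5 -81.5  64.4]
tare 0.36 [451.9 344.4  21.9]
scale 0.82 11525 (array([566.3, -27.5]), array([236.5, 292.6]), 89.1) z pct [37.7 55.3 59.4 61.2 64.3]
mat 0.97 2650 (array([ 605.7, -319.9]), array([172.4, 133.3]), 88.1) z pct [-0.7  2.3  3.6  5.1  8.4]
scraper 0.69 1111 (array([ 605.9, -311.4]), array([ 50.5, 120.2]), 3.9) z pct [18.6 28.8 31.8 73.7 77.8]
tub 0.72 2930 (array([ 441.6, -290.8]), array([100.2, 163.6]), 24.9) z pct [ 0.5  4.1  6.2 35.2 53.2]
cup 0.98 713 (array([462.2, 335.8]), array([63.5, 66.5]), 0.8) z pct [ 0.6 21.2 45.3 67.3 79.5]
tray 0.94 6586 (array([772.5, -41.7]), array([274.1, 165.5]), 89.2) z pct [-1.1  2.   3.7  5.7 40.9]
1.05
```

```bash
python3 - <<'E'
from h import *
def f(t,lo,hi,ex=""):
    P=np.load(f"/tmp/{t}.npy"); Q=P[(P[:,2]>lo)&(P[:,2]<hi)]
    # outlier-robust: drop isolated
    from scipy.spatial import cKDTree
    n=np.array([len(x) for x in cKDTree(Q[:,:2]).query_ball_point(Q[:,:2],6)]); Q=Q[n>=np.median(n)*0.35]
    print(t,len(Q),rect(Q),"medz",np.median(Q[:,2]),"mean",Q.mean(0).round(1))
    return Q
Q=np.load("/tmp/scale.npy"); Q=Q[(Q[:,2]>52)&(Q[:,2]<70)&(Q[:,0]>500)]; print("pan",rect(Q),Q[:,0].min(),Q[:,0].max(),Q[:,1].min(),Q[:,1].max(),np.median(Q[:,2]))
f("scale",52,70); f("scale",35,45); f("scraper",60,85); f("scraper",15,40); f("tub",40,60); f("tub",-2,15); f("cup",65,90); f("cup",10,40); f("tray",30,50); f("mat",-5,12)
p,d=snap("top"); P,u,v=cloud("top",d); 
im=p[120:380,130:500]; cv2.imwrite("pics/z0.png",cv2.resize(im,None,fx=2.15,fy=2.15,interpolation=cv2.INTER_CUBIC))
p,d=snap("side"); im=p[160:390,220:460]; cv2.imwrite("pics/z1.png",cv2.resize(im,None,fx=2.5,fy=2.5,interpolation=cv2.INTER_CUBIC))
E
```

```text
pan (array([599.1, -31.1]), array([230.4, 199.8]), 89.1) 500.01670360452727 700.6242712791402 -146.79227123376828 85.30177172255144 60.30861764696788
scale 8734 (array([576.6, -30.8]), array([230.3, 244.9]), 89.0) medz 60.29877413308394 mean [595.2 -32.3  60.3]
scale 2451 (array([461.6, -28.6]), array([199. ,  74.9]), 88.9) medz 41.36322888997884 mean [460.8 -24.1  41.2]
scraper 432 (array([ 605.6, -311.2]), array([23.9, 90.2]), 3.7) medz 74.55304849694538 mean [ 604.9 -309.3   74.1]
scraper 613 (array([ 605.9, -311.4]), array([ 50.5, 120.2]), 3.9) medz 29.265044581589716 mean [ 602.6 -301.3   29. ]
tub 665 (array([ 437.8, -283. ]), array([100. , 146.1]), 24.8) medz 50.05590724234248 mean [ 437.6 -283.5   49.4]
tub 1871 (array([ 436.4, -288.8]), array([ 87.8, 116.3]), 24.7) medz 4.657356670172555 mean [ 436.2 -289.6    4.9]
cup 196 (array([462.2, 335.8]), array([63.5, 66.5]), 0.8) medz 75.65944984788231 mean [461.3 342.2  74.4]
cup 189 (array([458.9, 336.2]), array([57. , 51.7]), 70.9) medz 26.30580825837648 mean [459.5 347.1  25.6]
tray 495 (array([766.5, -40.4]), array([260.3, 151.2]), 88.8) medz 38.66805105537885 mean [801.7 -49.5  37.9]
mat 2629 (array([ 605.7, -319.9]), array([172.4, 133.3]), 88.1) medz 3.610432457730707 mean [ 601.9 -320.4    3.6]
```

View pics/z0.png

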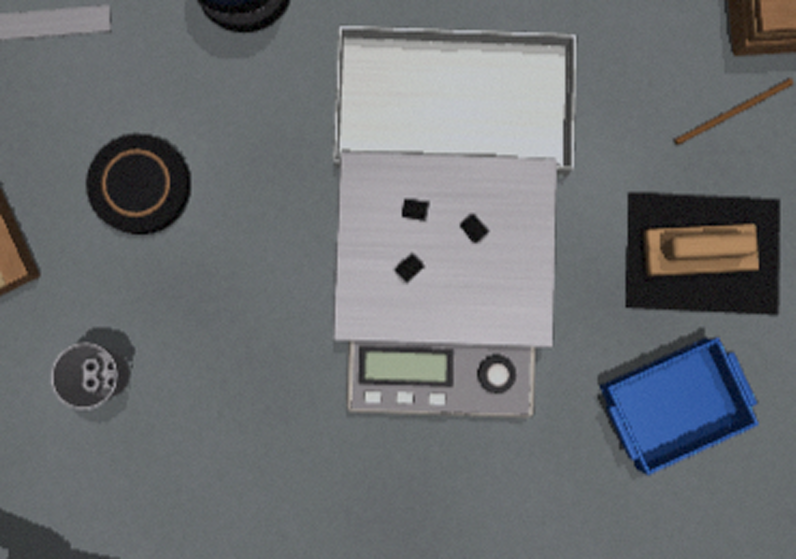

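View pics/z1.png

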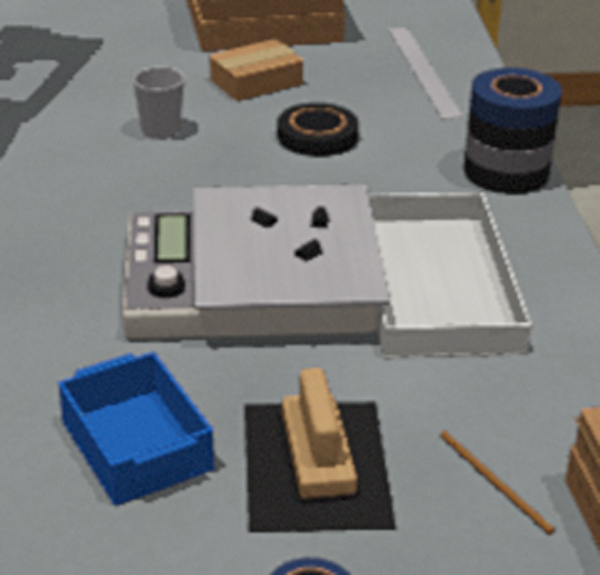

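>>> {"fn": "servo_tool", "kwargs": {"increments": "406 -430 30 0 0 -40;406 -430 30 0 0 -40;406 -430 30 0 0 -40;406 -430 30 0 0 -40;406 -430 30 0 0 -40;406 -430 30 0 0 -40;406 -430 30 0 0 -40;406 -430 30 0 0 -40;406 -430 30 0 0 -40;406 -430 30 0 0 -40;406 -430 30 0 0 -40;406 -430 30 0 0 -40;406 -430 30 0 0 -40;406 -430 30 0 0 -40", "fingers": 60, "newtons": 40}}

```text
clock: 2.55
tool_pos: [560.4, 149.0, 248.3]
eef_rot: [-1.451, -2.786, 0.0]
contact_force: [-0.4, 0.5, -1.2]
grip_width: 60.2
```

```bash
cat > log.py <<'E'
from h import *
import json
s=readout.get_state()
with open("log.jsonl","a") as f: f.write(json.dumps({k:np.asarray(s[k]).tolist() for k in ("joint_pos","tool_pos","eef_rot")})+"\n")
print(s["clock"],np.round(s["joint_pos"],3),np.round(s["tool_pos"],1),np.round(s["contact_force"],1),round(s["grip_width"],1))
E
python3 log.py
```

```text
2.55 [ 0.171  0.066  1.503  0.     1.573 -0.439] [560.4 149.  248.3] [-0.4  0.5 -1.2] 60.2
```

>>> {"fn": "servo_tool", "kwargs": {"increments": "46 -461 -60 0 0 -31.3;46 -461 -60 0 0 -31.3;46 -461 -60 0 0 -31.3;46 -461 -60 0 0 -31.3;46 -461 -60 0 0 -31.3;46 -461 -60 0 0 -31.3;46 -461 -60 0 0 -31.3;46 -461 -60 0 0 -31.3;46 -461 -60 0 0 -31.3;46 -461 -60 0 0 -31.3;46 -461 -60 0 0 -31.3;46 -461 -60 0 0 -31.3;46 -461 -60 0 0 -31.3"}}

```text
clock: 3.85
tool_pos: [606.7, -308.8, 189.2]
eef_rot: [2.144, 2.297, 0.001]
contact_force: [1.4, -0.6, -0.4]
grip_width: 60.2
```

```bash
python3 log.py; python3 - <<'E'
from h import *
p,d=snap("side","s1"); 
p,d=snap("top","t1")
for t in ["tub","cup"]:
    for b in models.boxes_of("top",t)[:8]: print(t,round(b["conf"],2),np.round(b["position"],1))
E
```

```text
3.85 [-5.460e-01  3.610e-01  1.273e+00  1.000e-03  1.507e+00 -6.150e-01] [ 606.7 -308.8  189.2] [ 1.4 -0.6 -0.4] 60.2
tub 0.64 [ 440.2 -258.9    6.6]
cup 0.77 [466.  353.3  43.6]
```

View pics/s1.png

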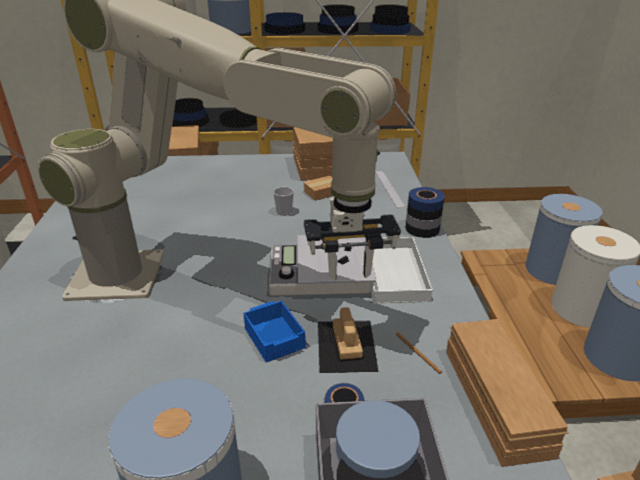

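View pics/t1.png

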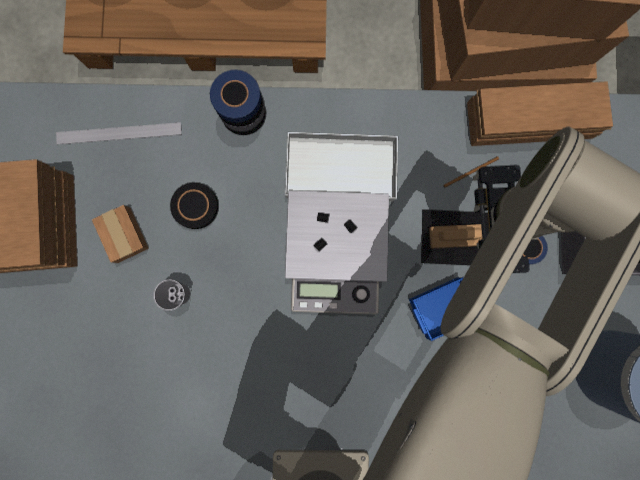

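>>> {"fn": "servo_tool", "kwargs": {"increments": "0 0 -50 0 0 0;0 0 -100 0 0 0;0 0 -130 0 0 0;0 0 -150 0 0 0;0 0 -150 0 0 0;0 0 -150 0 0 0;0 0 -150 0 0 0"}}

```text
clock: 4.75
tool_pos: [607.6, -311.8, 41.2]
eef_rot: [2.144, 2.292, 0.001]
contact_force: [-0.5, -0.4, 0.4]
grip_width: 60.2
```

>>> {"fn": "servo_tool", "kwargs": {"increments": "0 0 0 0 0 0;0 0 0 0 0 0;0 0 0 0 0 0;0 0 0 0 0 0;0 0 0 0 0 0;0 0 0 0 0 0;0 0 0 0 0 0;0 0 0 0 0 0", "fingers": 15, "newtons": 45}}

```text
clock: 5.55
tool_pos: [606.1, -311.1, 38.7]
eef_rot: [-2.146, -2.294, 0.0]
contact_force: [-1.3, -0.2, 1.7]
grip_width: 23.6
```

```bash
python3 log.py; python3 - <<'E'
from h import *
p,d=snap("side"); 
cv2.imwrite("pics/s2.png",cv2.resize(p[200:400,240:460],None,fx=3,fy=3))
E
```

```text
5.55 [-0.55   0.484  1.399 -0.     1.258 -0.616] [ 606.1 -311.1   38.7] [-1.3 -0.2  1.7] 23.6
```

View pics/s2.png

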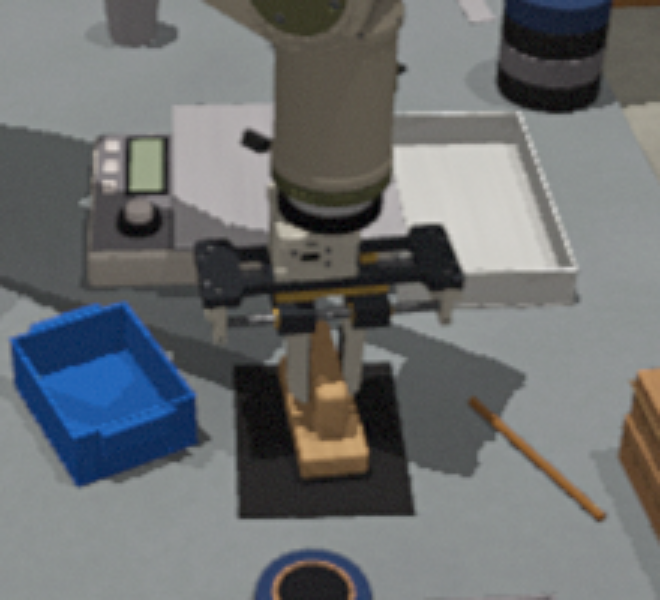

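>>> {"fn": "servo_tool", "kwargs": {"increments": "0 0 40 0 0 0;0 0 80 0 0 0;0 0 115 0 0 0;-80.9 285.9 115 0 0 -4.8;-80.9 285.9 115 0 0 -4.8;-80.9 285.9 115 0 0 -4.8;-80.9 285.9 115 0 0 -4.8;-80.9 285.9 115 0 0 -4.8;-80.9 285.9 115 0 0 -4.8;-80.9 285.9 115 0 0 -4.8;-80.9 285.9 115 0 0 -4.8;-80.9 285.9 115 0 0 -4.8;-80.9 285.9 115 0 0 -4.8"}}

```text
clock: 6.9
tool_pos: [525.4, -26.4, 153.5]
eef_rot: [2.242, 2.201, -0.0]
contact_force: [0.6, -0.9, -2.3]
grip_width: 23.9
```

```bash
python3 log.py; python3 - <<'E'
from h import *
p,d=snap("side"); 
cv2.imwrite("pics/s3.png",cv2.resize(p[160:360,220:460],None,fx=3,fy=3))
p,d=snap("top"); 
cv2.imwrite("pics/t3.png",cv2.resize(p[120:360,230:500],None,fx=2.5,fy=2.5))
for t in ["chip0","scraper"]:
    for b in models.boxes_of("side",t)[:8]: print(t,round(b["conf"],2),np.round(b["position"],1))
E
```

```text
6.9 [-0.147 -0.029  1.773 -0.     1.398 -0.129] [525.4 -26.4 153.5] [ 0.6 -0.9 -2.3] 23.9
chip0 0.47 [ 580.4 -483.2   21.4]
chip0 0.37 [463.4 -92.9  62.9]
scraper 0.63 [522.5 -70.7 144.1]
```

View pics/s3.png

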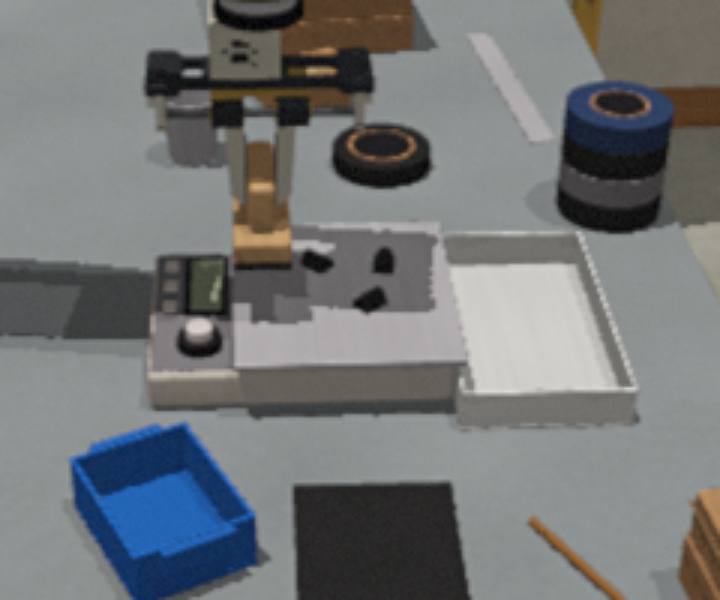

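View pics/t3.png

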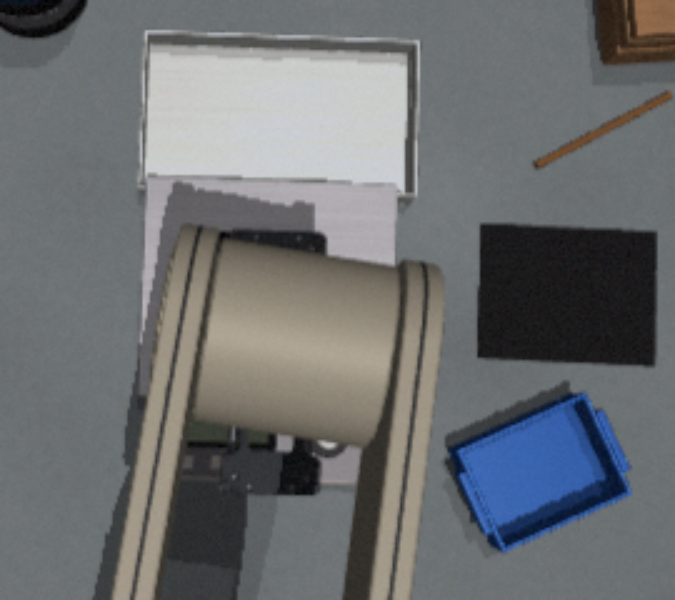

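>>> {"fn": "servo_tool", "kwargs": {"increments": "0 0 -25 0 0 0;0 0 -45 0 0 0;0 0 -54 0 0 0;0 0 -56 0 0 0;0 0 -56.5 0 0 0;0 0 -56.5 0 0 0;0 0 -56.5 0 0 0;0 0 -56.5 0 0 0"}}

```text
clock: 7.9
tool_pos: [525.8, -25.3, 98.0]
eef_rot: [2.24, 2.202, 0.001]
contact_force: [0.2, 1.3, -2.1]
grip_width: 23.6
```

```bash
python3 log.py; python3 - <<'E'
from h import *
p,d=snap("side"); 
cv2.imwrite("pics/s4.png",cv2.resize(p[200:320,250:450],None,fx=4,fy=4))
E
```

```text
7.9 [-0.145  0.023  1.827 -0.     1.29  -0.128] [525.8 -25.3  98. ] [ 0.2  1.3 -2.1] 23.6
```

View pics/s4.png

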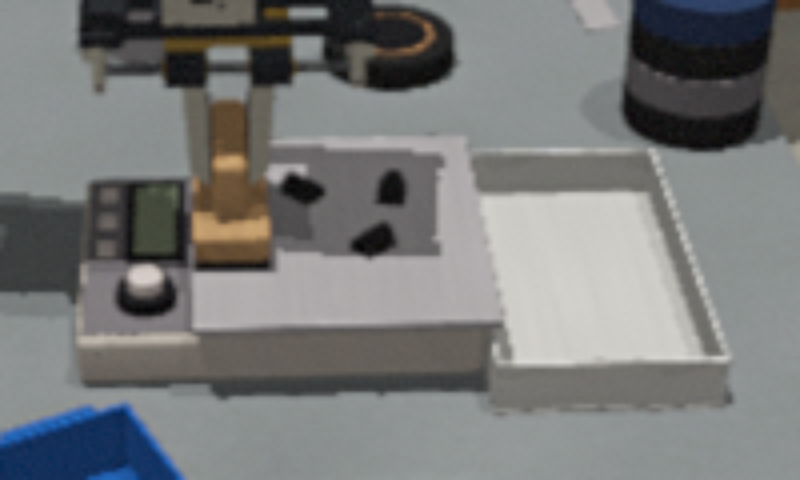

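>>> {"fn": "servo_tool", "kwargs": {"increments": "10 -0.2 -0.7 0 0 0;20 -0.4 -0.7 0 0 0;30 -0.5 -0.7 0 0 0;40 -0.7 -0.7 0 0 0;50 -0.9 -0.7 0 0 0;60 -1 -0.7 0 0 0;70 -1.2 -0.7 0 0 0;80 -1.4 -0.7 0 0 0;90 -1.6 -0.7 0 0 0;100 -1.8 -0.7 0 0 0;110 -1.9 -0.7 0 0 0"}}

```text
clock: 9.05
tool_pos: [636.0, -27.1, 96.4]
eef_rot: [-2.24, -2.202, 0.0]
contact_force: [-0.4, -0.1, -1.4]
grip_width: 24.0
```

```bash
python3 log.py; python3 - <<'E'
from h import *
p,d=snap("side"); 
cv2.imwrite("pics/s5.png",cv2.resize(p[200:320,250:450],None,fx=4,fy=4))
E
```

```text
9.05 [-0.123  0.312  1.507 -0.     1.323 -0.106] [636.  -27.1  96.4] [-0.4 -0.1 -1.4] 24.0
```

View pics/s5.png

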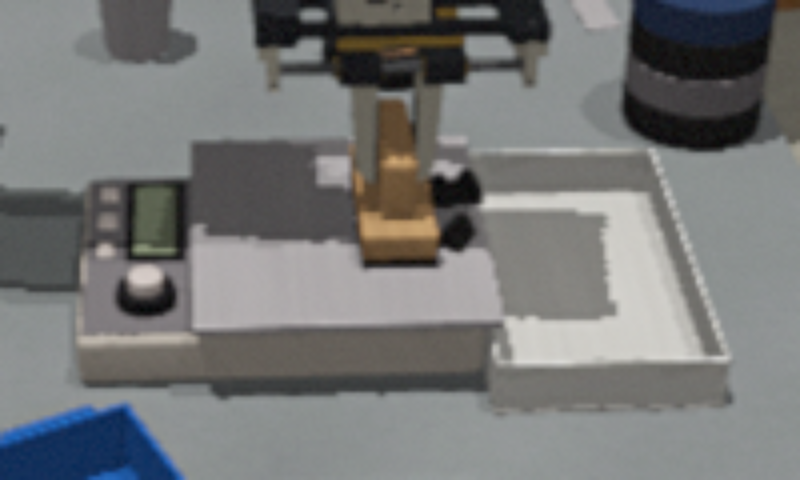

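>>> {"fn": "servo_tool", "kwargs": {"increments": "10 -0.2 0 0 0 0;20 -0.4 0 0 0 0;30 -0.5 0 0 0 0;40 -0.7 0 0 0 0;50 -0.9 0 0 0 0;60 -1 0 0 0 0;66 -1.1 0 0 0 0;66 -1.1 0 0 0 0;66 -1.1 0 0 0 0"}}

```text
clock: 10.0
tool_pos: [701.0, -28.2, 96.2]
eef_rot: [-2.24, -2.202, 0.001]
contact_force: [-0.7, -0.3, -2.7]
grip_width: 23.6
```

```bash
python3 log.py; python3 - <<'E'
from h import *
p,d=snap("side"); 
cv2.imwrite("pics/s6.png",cv2.resize(p[200:320,250:450],None,fx=4,fy=4))
p,d=snap("top"); 
cv2.imwrite("pics/t6.png",cv2.resize(p[120:360,230:500],None,fx=2.5,fy=2.5))
E
```

```text
10.0 [-0.113  0.479  1.294 -0.     1.368 -0.096] [701.  -28.2  96.2] [-0.7 -0.3 -2.7] 23.6
```

View pics/s6.png

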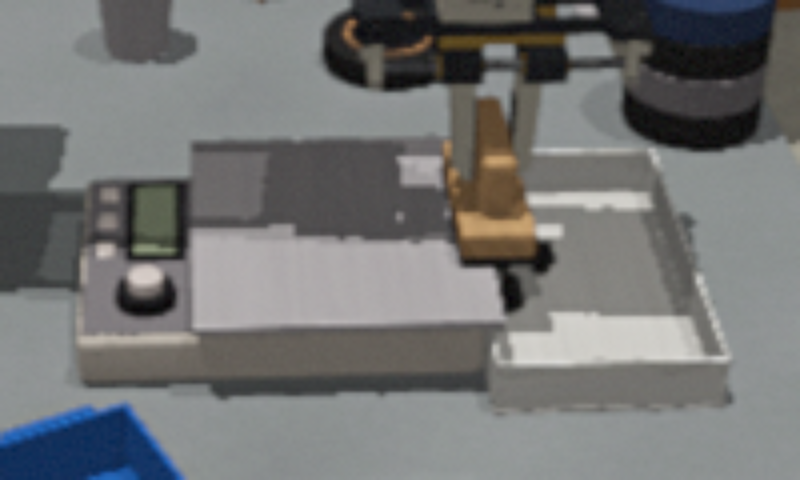

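View pics/t6.png

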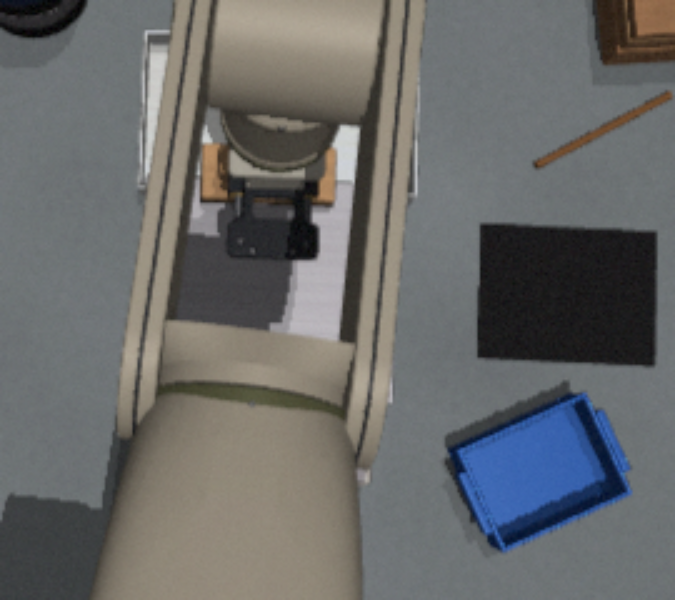

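>>> {"fn": "servo_tool", "kwargs": {"increments": "0 0 30 0 0 0;0 0 60 0 0 0;-95 -289 60 0 0 0;-95 -289 60 0 0 0;-95 -289 60 0 0 0;-95 -289 60 0 0 0;-95 -289 60 0 0 0;-95 -289 60 0 0 0;-95 -289 60 0 0 0;-95 -289 60 0 0 0;-95 -289 60 0 0 0;-95 -289 60 0 0 0"}}

```text
clock: 11.3
tool_pos: [606.9, -315.4, 156.4]
eef_rot: [-2.238, -2.204, -0.001]
contact_force: [0.3, 0.0, -1.7]
grip_width: 23.5
```

```bash
python3 log.py; python3 - <<'E'
from h import *
p,d=snap("side"); 
cv2.imwrite("pics/s7.png",cv2.resize(p[200:400,240:460],None,fx=3,fy=3))
p,d=snap("top"); 
cv2.imwrite("pics/t7.png",cv2.resize(p[120:360,230:500],None,fx=2.5,fy=2.5))
for c in ("top","side"):
  for b in models.boxes_of(c,"chip0")[:8]: print(c,round(b["conf"],2),np.round(b["position"],1))
E
```

```text
11.3 [-0.554  0.388  1.3    0.     1.454 -0.539] [ 606.9 -315.4  156.4] [ 0.3  0.  -1.7] 23.5
top 0.69 [566.8 -32.4  60.6]
top 0.56 [742.6  -5.8  15.3]
side 0.51 [719.3 -56.4  13.5]
```

View pics/s7.png

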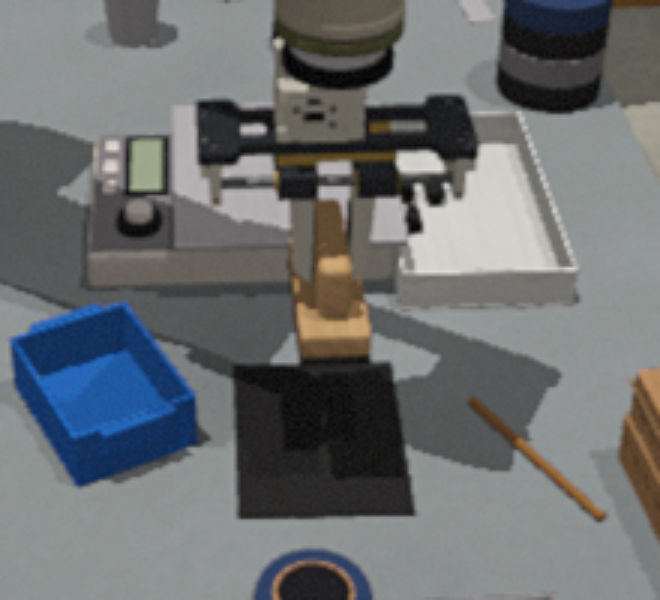

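View pics/t7.png

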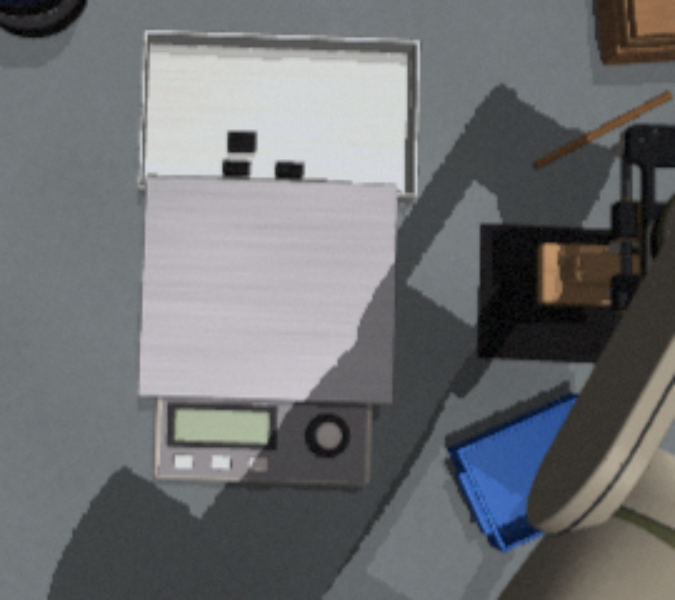

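The pan is clear and all three chips are in the tray, at zoomed-view (241,141), (236,168) and (289,169). Next I set the scraper down.

>>> {"fn": "servo_tool", "kwargs": {"increments": "0 0 -45 0 0 0;0 0 -85 0 0 0;0 0 -107 0 0 0;0 0 -115 0 0 0;0 0 -117.5 0 0 0;0 0 -117.5 0 0 0;0 0 -117.5 0 0 0;0 0 -117.5 0 0 0"}}

```text
clock: 12.3
tool_pos: [606.9, -317.5, 40.0]
eef_rot: [2.239, 2.201, 0.001]
contact_force: [0.1, 0.3, -1.8]
grip_width: 24.0
```

>>> {"fn": "servo_tool", "kwargs": {"increments": "0 0 0 0 0 0;0 0 0 0 0 0;0 0 0 0 0 0;0 0 0 0 0 0;0 0 0 0 0 0;0 0 0 0 0 0", "fingers": 60}}

```text
clock: 12.9
tool_pos: [606.2, -317.2, 38.9]
eef_rot: [-2.24, -2.202, 0.0]
contact_force: [0.5, -0.5, 0.2]
grip_width: 59.4
```

>>> {"fn": "servo_tool", "kwargs": {"increments": "0 0 30 0 0 0;0 0 60 0 0 0;0 0 100 0 0 0;0 0 140 0 0 0;0 0 160 0 0 0;0 0 160 0 0 0;50 250 160 0 0 0;50 250 160 0 0 0;50 250 160 0 0 0;50 250 160 0 0 0;50 250 160 0 0 0;50 250 160 0 0 0;50 250 160 0 0 0"}}

```text
clock: 14.2
tool_pos: [655.6, -65.3, 197.0]
eef_rot: [-2.236, -2.204, 0.002]
contact_force: [-0.2, -0.3, 0.6]
grip_width: 60.1
```

```bash
python3 log.py; python3 - <<'E'
from h import *
p,d=snap("side"); 
cv2.imwrite("pics/s8.png",cv2.resize(p[200:400,240:460],None,fx=3,fy=3))
p,d=snap("top"); 
cv2.imwrite("pics/t8.png",p)
np.savez("/tmp/t8.npz",p=p,d=d)
for t in ("scraper","tub"):
    for c in models.cut_out("top",t)[:1]:
        P,u,v=cloud("top",d,c["region"])
        lo=60 if t=="scraper" else 40
        Q=P[(P[:,2]>lo)&(P[:,2]<85)]
        print(t,round(c["conf"],2),rect(Q),rect(P))
E
```

```text
14.2 [-0.177  0.301  1.333 -0.     1.511 -0.163] [655.6 -65.3 197. ] [-0.2 -0.3  0.6] 60.1
scraper 0.73 (array([ 606.8, -316.8]), array([87.7, 23.9]), 89.6) (array([ 606.6, -318.8]), array([117.5,  50.3]), 89.1)
tub 0.68 (array([ 437.7, -282.6]), array([100.3, 144.6]), 24.2) (array([ 430., -230.]), array([131.8, 259.2]), 7.7)
```

View pics/s8.png

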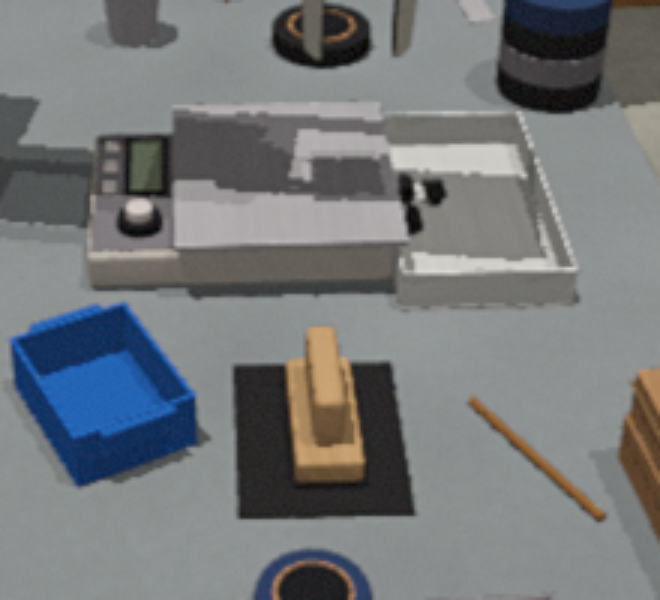

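View pics/t8.png

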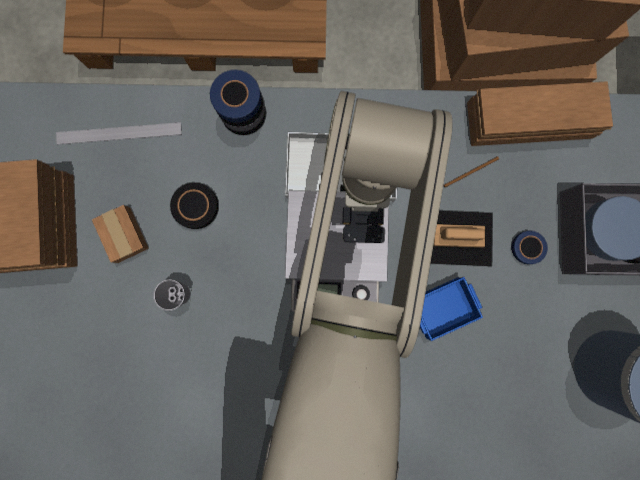

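>>> {"fn": "servo_tool", "kwargs": {"increments": "-190.5 -276.7 -40 0 0 -64.4;-190.5 -276.7 -40 0 0 -64.4;-190.5 -276.7 -40 0 0 -64.4;-190.5 -276.7 -40 0 0 -64.4;-190.5 -276.7 -40 0 0 -64.4;-190.5 -276.7 -40 0 0 -64.4;-190.5 -276.7 -40 0 0 -64.4;-190.5 -276.7 -40 0 0 -64.4;-190.5 -276.7 -40 0 0 -64.4;-190.5 -276.7 -40 0 0 -64.4;-190.5 -276.7 -40 0 0 -64.4;-190.5 -276.7 -40 0 0 -64.4;-190.5 -276.7 -70 0 0 -64.4;-190.5 -276.7 -70 0 0 -64.4;-190.5 -276.7 -70 0 0 -64.4", "fingers": 40}}

```text
clock: 15.9
tool_pos: [465.4, -343.0, 128.5]
eef_rot: [-3.067, -0.671, 0.002]
contact_force: [-0.4, 0.7, 0.6]
grip_width: 40.1
```

```bash
python3 log.py; python3 - <<'E'
from h import *
p,d=snap("side"); 
cv2.imwrite("pics/s9.png",cv2.resize(p[200:400,220:440],None,fx=3,fy=3))
p,d=snap("top"); 
cv2.imwrite("pics/t9.png",p)
for t in ("scraper","tub"):
    for c in models.cut_out("side",t)[:1]:
        pass
    for b in models.boxes_of("side",t)[:2]: print(t,round(b["conf"],2),np.round(b["position"],1))
E
```

```text
15.9 [-0.724  0.133  1.652  0.     1.358  0.416] [ 465.4 -343.   128.5] [-0.4  0.7  0.6] 40.1
scraper 0.95 [ 600.5 -347.9   28.9]
tub 0.57 [ 431.2 -273.8   18.2]
```

View pics/s9.png

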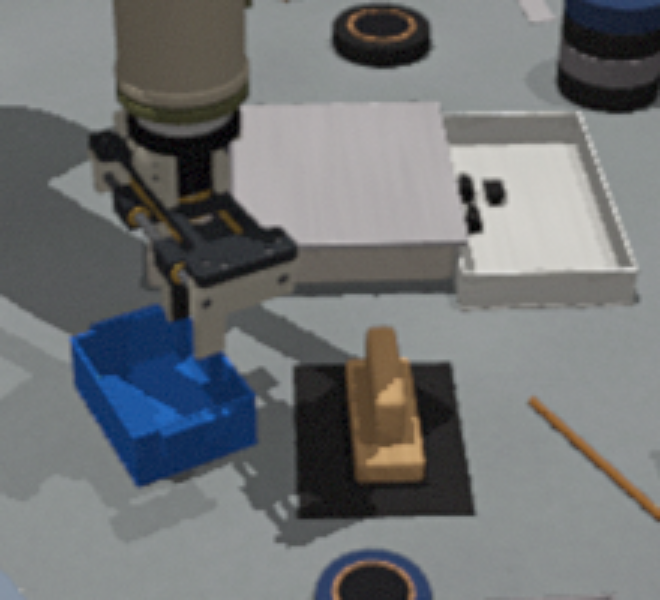

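View pics/t9.png

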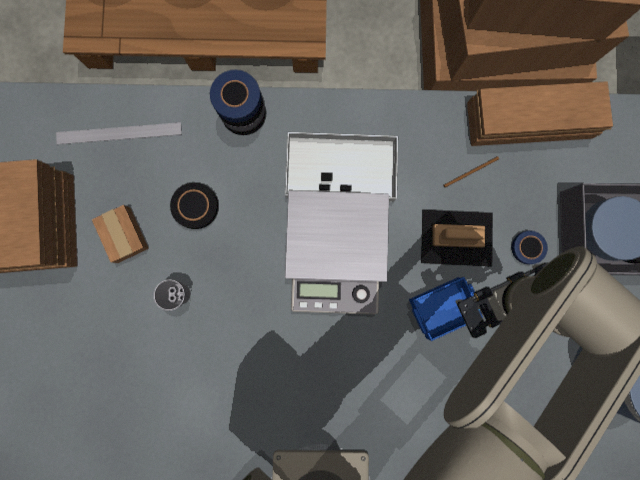

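>>> {"fn": "servo_tool", "kwargs": {"increments": "0 0 -40 0 0 0;0 0 -70 0 0 0;0 0 -95 0 0 0;0 0 -105 0 0 0;0 0 -108 0 0 0;0 0 -108 0 0 0;0 0 -108 0 0 0"}}

```text
clock: 16.9
tool_pos: [466.8, -344.9, 22.8]
eef_rot: [3.067, 0.669, 0.003]
contact_force: [-0.5, 0.3, -0.3]
grip_width: 40.1
```

```bash
python3 log.py; python3 - <<'E'
from h import *
p,d=snap("side"); 
cv2.imwrite("pics/s10.png",cv2.resize(p[200:400,220:440],None,fx=3,fy=3))
E
```

```text
16.9 [-0.725  0.255  1.722  0.     1.162  0.417] [ 466.8 -344.9   22.8] [-0.5  0.3 -0.3] 40.1
```

View pics/s10.png

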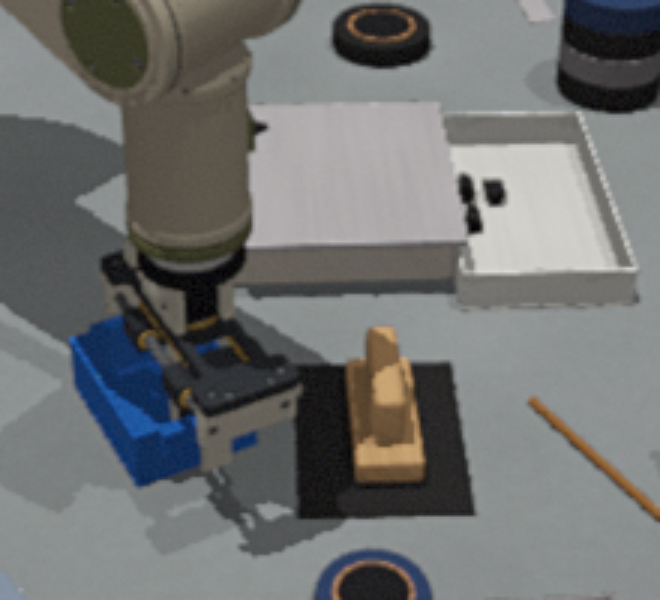

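Closing on the grip.

>>> {"fn": "servo_tool", "kwargs": {"increments": "0 0 0 0 0 0;0 0 0 0 0 0;0 0 0 0 0 0;0 0 0 0 0 0;0 0 0 0 0 0;0 0 0 0 0 0;0 0 0 0 0 0;0 0 0 0 0 0", "fingers": 3, "newtons": 45}}

```text
clock: 17.75
tool_pos: [465.7, -343.9, 21.1]
eef_rot: [-3.069, -0.67, -0.0]
contact_force: [-1.8, 0.3, 2.8]
grip_width: 11.3
```

>>> {"fn": "servo_tool", "kwargs": {"increments": "0 0 20 0 0 0;0 0 40 0 0 0;0 0 70 0 0 0;0 0 110 0 0 0;0 0 130 0 0 0;0 0 130 0 0 0;0 0 130 0 0 0"}}

```text
clock: 18.45
tool_pos: [465.5, -343.8, 150.0]
eef_rot: [-3.069, -0.67, 0.0]
contact_force: [-0.1, -0.0, -1.8]
grip_width: 11.4
```

```bash
python3 log.py; python3 - <<'E'
from h import *
p,d=snap("side"); 
cv2.imwrite("pics/s11.png",cv2.resize(p[150:400,220:440],None,fx=2.4,fy=2.4))
E
```

```text
18.45 [-0.725  0.115  1.631 -0.     1.396  0.417] [ 465.5 -343.8  150. ] [-0.1 -0.  -1.8] 11.4
```

View pics/s11.png

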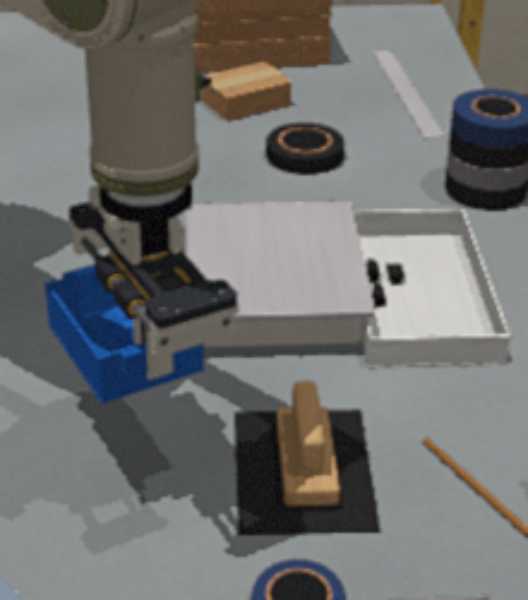

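>>> {"fn": "servo_tool", "kwargs": {"increments": "132.2 245.8 0 0 0 -25.6;132.2 245.8 0 0 0 -25.6;132.2 245.8 0 0 0 -25.6;132.2 245.8 0 0 0 -25.6;132.2 245.8 0 0 0 -25.6;132.2 245.8 0 0 0 -25.6;132.2 245.8 0 0 0 -25.6;132.2 245.8 0 0 0 -25.6;132.2 245.8 0 0 0 -25.6;132.2 245.8 0 0 0 -25.6"}}

```text
clock: 19.5
tool_pos: [597.0, -99.4, 150.1]
eef_rot: [-3.141, 0.03, 0.002]
contact_force: [0.4, 0.2, -1.1]
grip_width: 11.7
```

>>> {"fn": "servo_tool", "kwargs": {"increments": "0 0 -35 0 0 0;0 0 -55 0 0 0;0 0 -65 0 0 0;0 0 -69 0 0 0;0 0 -69 0 0 0;0 0 -69 0 0 0;0 0 -69 0 0 0"}}

```text
clock: 20.2
tool_pos: [598.8, -98.5, 83.2]
eef_rot: [3.141, -0.027, 0.003]
contact_force: [0.6, 0.6, -1.4]
grip_width: 11.6
```

```bash
python3 log.py; python3 - <<'E'
from h import *
p,d=snap("side"); 
cv2.imwrite("pics/s12.png",cv2.resize(p[150:320,240:440],None,fx=3.4,fy=3.4))
p,d=snap("top"); 
cv2.imwrite("pics/t12.png",cv2.resize(p[120:360,230:500],None,fx=2.5,fy=2.5))
E
```

```text
20.2 [-0.247  0.247  1.61   0.     1.283  1.341] [598.8 -98.5  83.2] [ 0.6  0.6 -1.4] 11.6
```

View pics/s12.png

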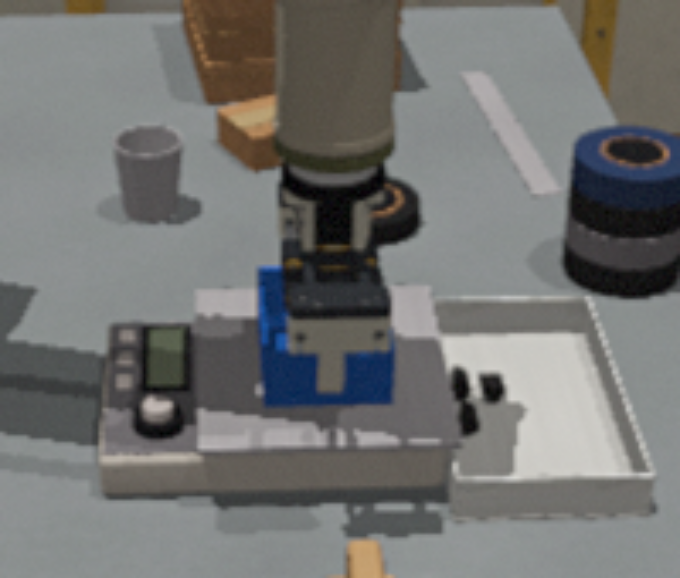

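View pics/t12.png

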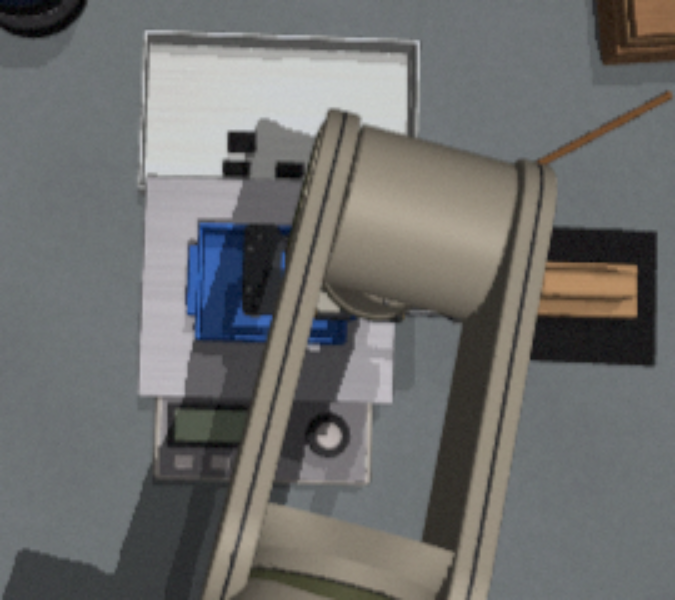

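>>> {"fn": "servo_tool", "kwargs": {"increments": "0 0 -0.8 0 0 0;0 0 -0.8 0 0 0;0 0 -0.8 0 0 0;0 0 -0.8 0 0 0"}}

```text
clock: 20.7
tool_pos: [598.0, -98.1, 81.3]
eef_rot: [3.141, -0.027, 0.0]
contact_force: [1.2, -0.1, -0.9]
grip_width: 11.6
```

>>> {"fn": "servo_tool", "kwargs": {"increments": "0 0 0 0 0 0;0 0 0 0 0 0;0 0 0 0 0 0;0 0 0 0 0 0;0 0 0 0 0 0", "fingers": 40}}

```text
clock: 21.2
tool_pos: [597.9, -98.1, 81.2]
eef_rot: [-3.141, 0.027, -0.0]
contact_force: [-0.8, 0.4, -0.6]
grip_width: 39.6
```

>>> {"fn": "servo_tool", "kwargs": {"increments": "0 0 20 0 0 0;0 0 45 0 0 0;0 0 75 0 0 0;0 0 75 0 0 0;0 -150 75 0 0 0;0 -150 75 0 0 0;0 -150 75 0 0 0;0 -150 75 0 0 0;0 -150 75 0 0 0"}}

```text
clock: 22.1
tool_pos: [597.3, -249.2, 155.2]
eef_rot: [-3.141, 0.031, 0.001]
contact_force: [-0.5, 0.9, -0.3]
grip_width: 39.9
```

```bash
python3 log.py; python3 - <<'E'
from h import *
p,d=snap("top"); 
cv2.imwrite("pics/t13.png",cv2.resize(p[120:360,130:450],None,fx=2.4,fy=2.4))
for t,lo,hi in (("tub",100,120),("tare",50,64),("cup",60,90)):
    for c in models.cut_out("top",t)[:2]:
        P,u,v=cloud("top",d,c["region"])
        Q=P[(P[:,2]>lo)&(P[:,2]<hi)]
        if len(Q)>5: print(t,round(c["conf"],2),len(Q),rect(Q),np.median(Q[:,2]),Q.mean(0))
    for b in models.boxes_of("top",t)[:3]: print(t,round(b["conf"],2),np.round(b["position"],1))
P,u,v=cloud("top",d)
# key from depth: bright white pixels near expected
ex=np.array([599.1,-31.1])+np.array([[np.cos(-.0175),np.sin(.0175)],[np.sin(-.0175),np.cos(.0175)]])@np.array([-130,-58]); print("exp tare",ex)
m=(np.hypot(*(P[:,:2]-ex).T)<22)
hsv=p[v[m],u[m]].astype(int).min(1); Q=P[m]
w=hsv>150; print("white",w.sum(),Q[w].mean(0),np.median(Q[w][:,2])); 
E
```

```text
22.1 [-0.475  0.292  1.42   0.     1.431  1.116] [ 597.3 -249.2  155.2] [-0.5  0.9 -0.3] 39.9
tub 0.75 645 (array([599.3, -32.5]), array([145.8, 100.2]), 89.0) 109.6488839679102 [599.15034198 -34.04231364 109.385316  ]
tub 0.74 [601.3 -32.5  68.2]
tub 0.64 [467.9 -82.9  61.4]
tare 0.4 80 (array([467.9, -86.6]), array([20.1, 22.8]), 0.8) 61.56671081311224 [468.29944326 -86.55710776  60.71720371]
tare 0.5 [467.5 -82.6  67.5]
cup 0.8 [463.9 350.4  49.3]
cup 0.29 [ 574.4 -463.9   19.5]
exp tare [468.10495755 -86.81623509]
white 0 [nan nan nan] nan<stdin>:15: RuntimeWarning: Mean of empty slice.
  ret = um.true_divide(
  return _methods._mean(a, axis=axis, dtype=dtype,
  ret = ret.dtype.type(ret / rcount)
```

View pics/t13.png

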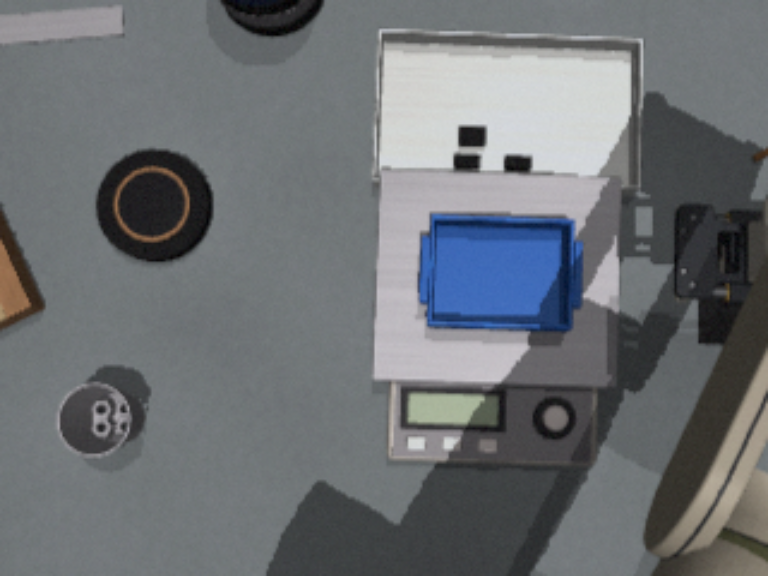

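```bash
python3 - <<'E'
from h import *
for n in ("top","side"):
    p,d=snap(n); P,u,v=cloud(n,d); ex=np.array([468.1,-86.7])
    r=np.hypot(*(P[:,:2]-ex).T); br=p[v,u].max(1)
    for a,b in ((0,6),(6,11),(11,13),(13,15),(15,17),(17,19),(19,21),(21,23),(23,27)):
        m=(r>=a)&(r<b); print(n,a,b,m.sum(),np.median(P[m,2]).round(1),np.percentile(P[m,2],[10,90]).round(1),np.median(br[m]))
E
```

```text
top 0 6 25 63.4 [59.8 66. ] 120.0
top 6 11 53 62.1 [59.8 64.5] 114.0
top 11 13 29 53.7 [50.6 60.2] 58.0
top 13 15 32 52.3 [50.  54.6] 29.0
top 15 17 40 52.7 [50.2 55.1] 26.5
top 17 19 49 52.8 [49.9 55. ] 27.0
top 19 21 201 558.7 [ 44.  599.7] 54.0
top 21 23 232 559.7 [ 41.1 605.3] 56.0
top 23 27 427 563.0 [ 40.3 606.1] 70.0
side 0 6 10 63.4 [57.8 64.6] 135.5
side 6 11 40 59.4 [53.4 64. ] 116.0
side 11 13 19 55.5 [52.7 62.1] 89.0
side 13 15 12 54.0 [48.6 55.2] 29.0
side 15 17 30 47.3 [40.5 54.1] 19.0
side 17 19 35 50.8 [41.4 53.9] 24.0
side 19 21 17 45.2 [40.1 49.6] 33.0
side 21 23 30 42.8 [39.7 53.9] 72.0
side 23 27 50 42.5 [ 39.5 606. ] 76.0
```

>>> {"fn": "servo_tool", "kwargs": {"increments": "-129.8 134.4 0 0 0 0;-129.8 134.4 0 0 0 0;-129.8 134.4 0 0 0 0;-129.8 134.4 0 0 0 0;-129.8 134.4 -50 0 0 0;-129.8 134.4 -80 0 0 0;-129.8 134.4 -80 0 0 0;-129.8 134.4 -80 0 0 0;-129.8 134.4 -80 0 0 0"}}

```text
clock: 23.45
tool_pos: [469.7, -114.3, 78.3]
eef_rot: [3.14, -0.027, 0.004]
contact_force: [-0.8, -0.5, -0.9]
grip_width: 40.0
```

```bash
python3 log.py; python3 - <<'E'
from h import *
p,d=snap("side"); 
cv2.imwrite("pics/s14.png",cv2.resize(p[190:310,240:400],None,fx=5,fy=5,interpolation=cv2.INTER_CUBIC))
p,d=snap("top"); 
cv2.imwrite("pics/t14.png",cv2.resize(p[160:340,260:440],None,fx=3.3,fy=3.3))
E
```

```text
23.45 [-0.345 -0.074  1.961 -0.     1.252  1.243] [ 469.7 -114.3   78.3] [-0.8 -0.5 -0.9] 40.0
```

View pics/s14.png

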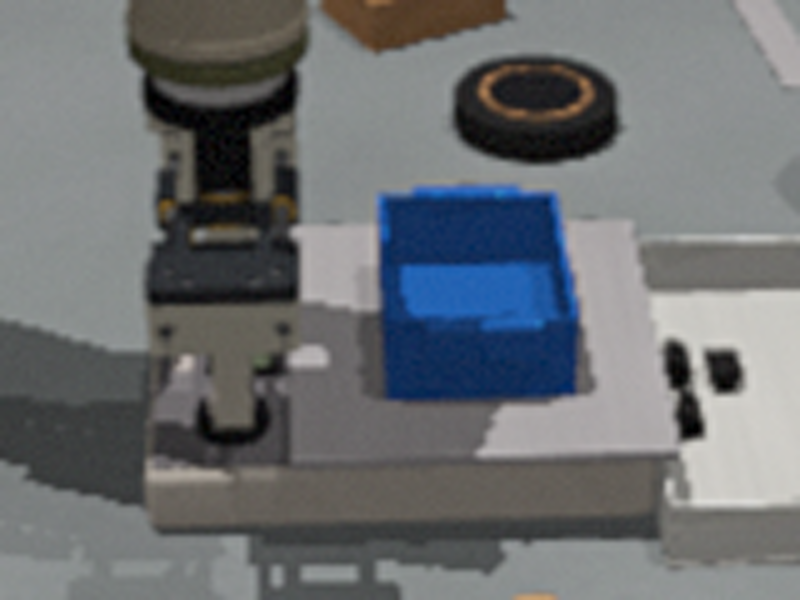

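View pics/t14.png

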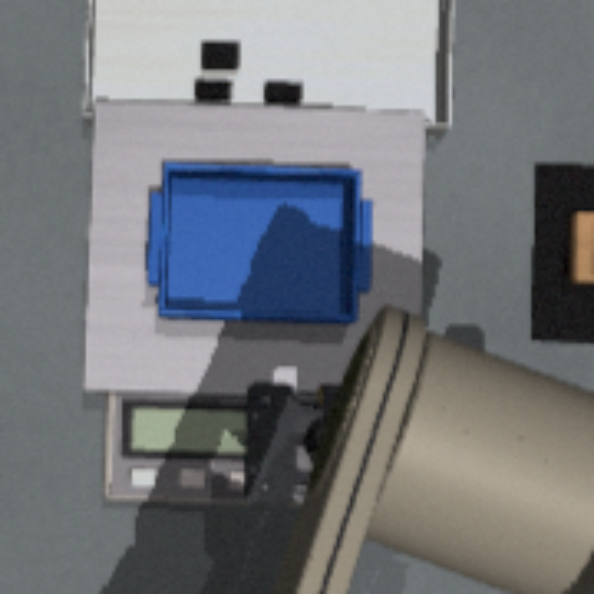

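>>> {"fn": "servo_tool", "kwargs": {"increments": "0 0 -8 0 0 0;0 0 -14 0 0 0;0 0 -17 0 0 0;0 0 -19 0 0 0;0 0 -21 0 0 0;0 0 -21 0 0 0;0 0 -21 0 0 0;0 0 -21 0 0 0"}}

```text
clock: 24.35
tool_pos: [468.3, -113.9, 56.1]
eef_rot: [3.141, -0.027, 0.0]
contact_force: [-3.4, 0.7, 10.8]
grip_width: 39.5
```

```bash
python3 log.py
```

```text
24.35 [-0.345 -0.045  1.977 -0.     1.209  1.243] [ 468.3 -113.9   56.1] [-3.4  0.7 10.8] 39.5
```

>>> {"fn": "servo_tool", "kwargs": {"increments": "0 0 -1 0 0 0;0 0 -2 0 0 0;0 0 -3 0 0 0;0 0 -3 0 0 0;0 0 -3 0 0 0;0 0 -3 0 0 0"}}

```text
clock: 24.95
tool_pos: [468.7, -114.0, 55.5]
eef_rot: [3.141, -0.026, 0.001]
contact_force: [-16.2, 2.4, 35.3]
grip_width: 40.6
```

```bash
python3 log.py
```

```text
24.95 [-0.345 -0.044  1.977 -0.     1.208  1.243] [ 468.7 -114.    55.5] [-16.2   2.4  35.3] 40.6
```

>>> {"fn": "servo_tool", "kwargs": {"increments": "0 0 3 0 0 0;0 0 6 0 0 0;0 0 12 0 0 0;0 0 12 0 0 0;0 0 12 0 0 0"}}

```text
clock: 25.45
tool_pos: [467.9, -113.6, 63.8]
eef_rot: [-3.141, 0.027, 0.001]
contact_force: [0.6, 0.1, 0.4]
grip_width: 39.9
```

>>> {"fn": "servo_tool", "kwargs": {"increments": "0 0 -1 0 0 0;0 0 -1.5 0 0 0;0 0 -1.5 0 0 0;0 0 -1.5 0 0 0"}}

```text
clock: 25.85
tool_pos: [467.9, -113.6, 62.4]
eef_rot: [-3.141, 0.027, 0.001]
contact_force: [-0.6, -0.2, -0.1]
grip_width: 40.0
```

>>> {"fn": "servo_tool", "kwargs": {"increments": "0 0 -1 0 0 0;0 0 -1.5 0 0 0;0 0 -1.5 0 0 0;0 0 -1.5 0 0 0"}}

```text
clock: 26.25
tool_pos: [468.1, -113.7, 61.2]
eef_rot: [-3.141, 0.027, 0.0]
contact_force: [-1.5, -0.9, 2.3]
grip_width: 39.8
```

>>> {"fn": "servo_tool", "kwargs": {"increments": "0 0 -1 0 0 0;0 0 -1.5 0 0 0;0 0 -1.5 0 0 0;0 0 -1.5 0 0 0"}}

```text
clock: 26.65
tool_pos: [468.2, -113.7, 59.7]
eef_rot: [3.141, -0.027, 0.0]
contact_force: [-0.7, 0.8, 3.1]
grip_width: 39.9
```

>>> {"fn": "servo_tool", "kwargs": {"increments": "0 0 -1 0 0 0;0 0 -1.5 0 0 0;0 0 -1.5 0 0 0;0 0 -1.5 0 0 0"}}

```text
clock: 27.05
tool_pos: [468.2, -113.7, 58.2]
eef_rot: [3.141, -0.027, 0.0]
contact_force: [-1.5, 0.9, 3.1]
grip_width: 40.1
```

>>> {"fn": "servo_tool", "kwargs": {"increments": "0 0 -1 0 0 0;0 0 -1.5 0 0 0;0 0 -1.5 0 0 0;0 0 -1.5 0 0 0"}}

```text
clock: 27.45
tool_pos: [468.2, -113.7, 56.7]
eef_rot: [3.141, -0.027, 0.0]
contact_force: [-0.8, 0.7, 4.5]
grip_width: 39.8
```

>>> {"fn": "servo_tool", "kwargs": {"increments": "0 0 -1 0 0 0;0 0 -1.5 0 0 0;0 0 -1.5 0 0 0;0 0 -1.5 0 0 0"}}

```text
clock: 27.85
tool_pos: [468.3, -113.8, 56.0]
eef_rot: [3.141, -0.027, 0.0]
contact_force: [-6.1, 0.7, 13.5]
grip_width: 39.8
```

The key's spring force starts at about 62 mm, reaches about 5 N at 56.5 mm, and ends in a hard stop at 56 mm. That is the full 6 mm of travel, so the tare is pressed. Next I retract and study the cup.

>>> {"fn": "servo_tool", "kwargs": {"increments": "0 0 10 0 0 0;0 0 40 0 0 0;0 0 80 0 0 0;0 0 120 0 0 0;0 0 150 0 0 0;0 0 150 0 0 0", "fingers": 90}}

```text
clock: 28.45
tool_pos: [470.8, -114.6, 210.5]
eef_rot: [3.139, -0.027, 0.013]
contact_force: [1.0, -0.3, 0.2]
grip_width: 83.3
```

```bash
python3 log.py; cat > kin.py <<'E'
import json,numpy as np
from scipy.optimize import least_squares
from scipy.spatial.transform import Rotation as R
D=[json.loads(l) for l in open("log.jsonl")]
D.append(dict(joint_pos=[1.22564892,.131145105,1.48922341,0,1.52300915,-.0854290829],tool_pos=[153.89357909,579.36085959,217.62772478],eef_rot=[-.406769337,-3.11476033,.00273838698]))
def rz(a): return R.from_euler('z',a)
def ry(a): return R.from_euler('y',a)
def fk(q,p):
    h,a1,L2,a3,L3,d6,yo=p   # q4 rolls about forearm, assume offset yo lateral at shoulder/wrist
    pos=np.array([a1,0,h]); r=rz(q[0])*ry(q[1])
    x=rz(q[0]).apply([a1,0,h])+r.apply([0,yo,L2]); r=r*ry(q[2])
    x=x+r.apply([0,0,a3]); 
    x=x+r.apply([0,0,L3]); 
    r=r*rz(q[3]); r=r*ry(q[4]); x=x+r.apply([0,0,d6]); r=r*rz(q[5])
    return x,r
def fit():
    def res(p): return np.concatenate([fk(d["joint_pos"],[p[0],p[1],p[2],0,p[3],p[4],p[5]])[0]-d["tool_pos"] for d in D])
    s=least_squares(res,[300,0,500,500,250,50],loss="soft_l1",f_scale=2); p=s.x
    return np.array([p[0],p[1],p[2],0,p[3],p[4],p[5]]),s
if __name__=="__main__":
    p,s=fit(); print(p.round(1)); print(np.abs(s.fun).reshape(-1,3).max(0))
    d=D[-1]; print(fk(d["joint_pos"],p)[1].as_rotvec(),d["eef_rot"])
    d=D[5]; print((fk(d["joint_pos"],p)[1].inv()*R.from_rotvec(d["eef_rot"])).as_rotvec())
E
python3 kin.py
```

```text
28.45 [-0.345 -0.192  1.819  0.     1.506  1.243] [ 470.8 -114.6  210.5] [ 1.  -0.3  0.2] 83.3
[-1718.3    -3.8   368.7     0.    544.5 -1597.6    51.2]
[24.51688165  8.76333057  1.6053452 ]
[ 1.91415657e+00 -2.48921017e+00  1.51260439e-03] [-0.406769337, -3.11476033, 0.00273838698]
[-1.11979809e-16  8.61993052e-16  1.57079633e+00]
```

>>> {"fn": "servo_tool", "kwargs": {"increments": "-40 314 95 0 0 37;-40 314 95 0 0 37;-40 314 95 0 0 37;-40 314 95 0 0 37;-40 314 95 0 0 37;-40 314 95 0 0 37;-40 314 95 0 0 37;-40 314 95 0 0 37;-40 314 95 0 0 37;-40 314 95 0 0 37;-40 314 95 0 0 37;-40 314 95 0 0 37", "fingers": 90}}

```text
clock: 29.65
tool_pos: [428.2, 199.2, 299.6]
eef_rot: [2.988, 0.968, -0.001]
contact_force: [0.5, 0.2, 0.8]
grip_width: 90.4
```

```bash
python3 log.py; python3 - <<'E'
from h import *
p,d=snap("top","t15"); 
c=models.cut_out("top","cup")[0]
P,u,v=cloud("top",d,c["region"])
print(c["conf"],len(P))
# rim circle fit: boundary of mask at rim: use points z>70
from scipy.optimize import least_squares
Q=P[(P[:,2]>70)&(P[:,2]<86)]
s=least_squares(lambda x:np.hypot(Q[:,0]-x[0],Q[:,1]-x[1])-x[2],[462,340,33],loss="soft_l1"); print("rim",s.x,len(Q),np.median(Q[:,2]))
# silhouette approach: project model rim to image, compare with mask contour
reg=c["region"].astype(np.uint8)
import itertools
a=np.linspace(0,2*np.pi,72,endpoint=False)
def model(cx,cy):
    m=np.zeros((480,640),np.uint8)
    pts=np.concatenate([np.c_[cx+26*np.cos(a),cy+26*np.sin(a),0*a],np.c_[cx+34*np.cos(a),cy+34*np.sin(a),78+0*a]])
    h=cv2.convexHull((proj("top",pts)*16).astype(np.int32)); cv2.fillConvexPoly(m,h,1,shift=4); return m
best=max((( (model(x,y)&reg).sum()/ (model(x,y)|reg).sum(),x,y) for x in np.arange(450,475,1.) for y in np.arange(325,355,1.))); print(best)
c2=None
p2,d2=snap("side","s15")
for b in models.boxes_of("side","cup")[:2]: print(b["conf"],b["position"])
cs=models.cut_out("side","cup")[0]["region"]; P2,_,_=cloud("side",d2,cs); print(rect(P2),np.percentile(P2[:,2],[2,98]))
Q=P2[(P2[:,2]>72)&(P2[:,2]<86)]; s=least_squares(lambda x:np.hypot(Q[:,0]-x[0],Q[:,1]-x[1])-34,[462,340],loss="soft_l1"); print("rim side",s.x,len(Q))
E
```

```text
29.65 [ 0.327 -0.238  1.697 -0.     1.683  1.271] [428.2 199.2 299.6] [0.5 0.2 0.8] 90.4
0.62 214
rim [461.08678938 335.26862717  31.6837864 ] 50 77.82495587579254
(np.float64(0.2326086956521739), np.float64(470.0), np.float64(325.0))
0.91 [462.2, 314.0, 56.1]
(array([458.1, 409.1]), array([218.8,  70.2]), 89.1) [ 0.70421876 79.84811137]
rim side [461.82901966 337.06178994] 88
```

View pics/s15.png

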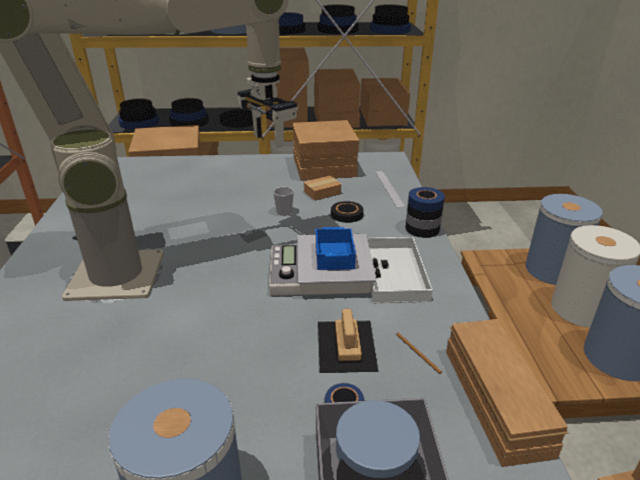

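View pics/t15.png

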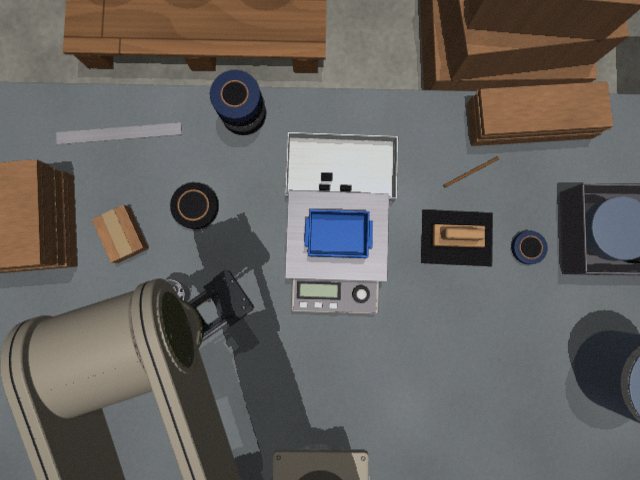

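```bash
python3 - <<'E'
from h import *
from scipy.optimize import least_squares
z=np.load("/tmp/t8.npz"); P,u,v=cloud("top",z["d"])
m=np.hypot(P[:,0]-462,P[:,1]-338)<50; P=P[m];u=u[m];v=v[m]
Q=P[(P[:,2]>73)&(P[:,2]<86)]
for r in (33,None):
  s=least_squares(lambda x:np.hypot(Q[:,0]-x[0],Q[:,1]-x[1])-(r or x[2]),[462,340,33],loss="soft_l1"); print("rim",s.x,len(Q))
# overlay
p=z["p"].copy(); p=cv2.resize(p,None,fx=6,fy=6,interpolation=cv2.INTER_CUBIC)
a=np.linspace(0,2*np.pi,60)
for (cx,cy,col) in ((461.5,336.5,(0,0,255)),):
    for r,h in ((34,78),(26,0)):
        q=(proj("top",np.c_[cx+r*np.cos(a),cy+r*np.sin(a),h+0*a])+.5)*6
        cv2.polylines(p,[q.astype(np.int32)],True,col,1)
cv2.imwrite("pics/cup.png",p[1600:1950,850:1250])
E
```

```text
rim [460.94293699 335.83540891  33.        ] 144
rim [460.88602836 335.96035072  32.14737908] 144
```

View pics/cup.png

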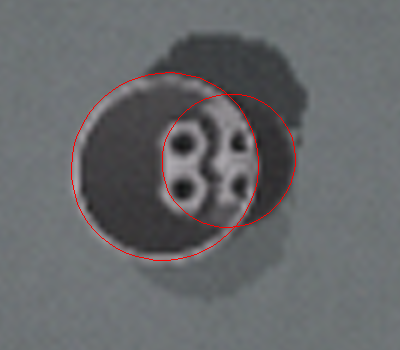

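>>> {"fn": "servo_tool", "kwargs": {"increments": "-40 -30 0 5 -7 0;-40 -30 0 10 -14 0;-40 -30 0 15 -21 0;-40 -30 0 20 -28 0;-40 -30 0 24 -33 0;-40 -30 0 24 -33 0;-40 -30 0 24 -33 0;-40 -30 0 24 -33 0"}}

```text
clock: 30.7
tool_pos: [454.9, 177.6, 305.4]
eef_rot: [-2.63, -0.865, -0.91]
contact_force: [0.2, -0.1, 0.6]
grip_width: 89.6
```

```bash
python3 log.py; python3 kin.py
```

```text
30.7 [-0.072 -0.892  2.261  0.455  1.272  0.84 ] [454.9 177.6 305.4] [ 0.2 -0.1  0.6] 89.6
[2.732e+02 3.000e-01 3.560e+02 0.000e+00 5.441e+02 3.817e+02 5.150e+01]
[13.36037196  8.314165    2.0763128 ]
[ 1.91415657e+00 -2.48921017e+00  1.51260439e-03] [-0.406769337, -3.11476033, 0.00273838698]
[-1.11979809e-16  8.61993052e-16  1.57079633e+00]
```

```bash
cat > kin.py <<'E'
import json,numpy as np
from scipy.optimize import least_squares
from scipy.spatial.transform import Rotation as R
D=[json.loads(l) for l in open("log.jsonl")]
D.append(dict(joint_pos=[1.22564892,.131145105,1.48922341,0,1.52300915,-.0854290829],tool_pos=[153.89357909,579.36085959,217.62772478],eef_rot=[-.406769337,-3.11476033,.00273838698]))
def rz(a): return R.from_euler('z',a)
def ry(a): return R.from_euler('y',a)
RT=rz(np.pi/2)
def fk(q,p,full=False):
    h,a1,y1,L2,a3,L3,y4,d6,x5=p
    r=rz(q[0]); x=r.apply([a1,y1,h]); S=x; r=r*ry(q[1]); x=x+r.apply([0,0,L2]); E=x; r=r*ry(q[2]); x=x+r.apply([a3,0,L3]); 
    r=r*rz(q[3]); x=x+r.apply([0,y4,0]); W=x; r=r*ry(q[4]); x=x+r.apply([x5,0,d6]); r=r*rz(q[5])*RT
    if full: return x,r,[S,E,W]
    return x,r
def fit():
    def res(p): return np.concatenate([fk(d["joint_pos"],p)[0]-d["tool_pos"] for d in D]+[.01*(p-[273,0,0,356,0,544,51,382,0])])
    s=least_squares(res,[273,0,0,356,0,544,51,382,0]); return s.x,s
if __name__=="__main__":
    p,s=fit(); print(p.round(1)); print(s.fun[:-9].reshape(-1,3).round(1))
    for d in D[-3:]: print(((fk(d["joint_pos"],p)[1]).inv()*R.from_rotvec(d["eef_rot"])).as_rotvec().round(3))
E
python3 kin.py; python3 -c "
import json
for l in open('log.jsonl'):
    d=json.loads(l);print([round(x,3) for x in d['joint_pos']])"
```

```text
[317.1  20.9  28.8 369.1  61.6 553.3  22.4 376.5  20.8]
[[-0.  -0.   0. ]
 [-0.   0.   0. ]
 [ 0.  -0.   0. ]
 [-0.  -0.   0. ]
 [ 0.   0.  -0. ]
 [ 0.  -0.   0. ]
 [ 0.   0.   0. ]
 [ 0.   0.   0. ]
 [-0.   0.   0. ]
 [ 0.  -0.   0.1]
 [ 0.  -0.  -0. ]
 [-0.   0.   0. ]
 [ 0.   0.  -0. ]
 [ 0.   0.   0. ]
 [ 0.  -0.  -0. ]
 [ 0.  -0.   0. ]
 [ 0.  -0.   0. ]
 [-0.   0.  -0.2]
 [-0.  -0.  -0. ]
 [-0.  -0.   0. ]
 [-0.  -0.   0. ]]
[ 0.  0. -0.]
[ 0.  0. -0.]
[-0.  0.  0.]
[0.171, 0.066, 1.503, 0.0, 1.573, -0.439]
[-0.546, 0.361, 1.273, 0.001, 1.507, -0.615]
[-0.55, 0.484, 1.399, -0.0, 1.258, -0.616]
[-0.147, -0.029, 1.773, -0.0, 1.398, -0.129]
[-0.145, 0.023, 1.827, -0.0, 1.29, -0.128]
[-0.123, 0.312, 1.507, -0.0, 1.323, -0.106]
[-0.113, 0.479, 1.294, -0.0, 1.368, -0.096]
[-0.554, 0.388, 1.3, 0.0, 1.454, -0.539]
[-0.177, 0.301, 1.333, -0.0, 1.511, -0.163]
[-0.724, 0.133, 1.652, 0.0, 1.358, 0.416]
[-0.725, 0.255, 1.722, 0.0, 1.162, 0.417]
[-0.725, 0.115, 1.631, -0.0, 1.396, 0.417]
[-0.247, 0.247, 1.61, 0.0, 1.283, 1.341]
[-0.475, 0.292, 1.42, 0.0, 1.431, 1.116]
[-0.345, -0.074, 1.961, -0.0, 1.252, 1.243]
[-0.345, -0.045, 1.977, -0.0, 1.209, 1.243]
[-0.345, -0.044, 1.977, -0.0, 1.208, 1.243]
[-0.345, -0.192, 1.819, 0.0, 1.506, 1.243]
[0.327, -0.238, 1.697, -0.0, 1.683, 1.271]
[-0.072, -0.892, 2.261, 0.455, 1.272, 0.84]
```

```bash
cat > plan.py <<'E'
from kin import *
p,_=fit()
LO=np.array([-2.96,-.89,.02,-1.34,0,-2.66]);HI=np.array([2.96,2.26,2.5,4.48,2.73,2.66])
rng=np.random.default_rng(0)
def err(q,x,r):
    a,b=fk(q,p); return np.concatenate([(a-x)/100,(b.inv()*r).as_rotvec()])
def ik(x,r,seeds,mar=.08):
    out=[]
    for s in seeds:
        s=np.clip(s,LO+mar+.01,HI-mar-.01)
        o=least_squares(err,s,args=(x,r),bounds=(LO+mar,HI-mar),max_nfev=60)
        if np.abs(o.fun).max()<1e-3: 
            if not any(np.abs(o.x-z).max()<.05 for z in out): out.append(o.x)
    return out
def toolrot(t,y):
    t=t/np.linalg.norm(t); y=y-t*(t@y); y/=np.linalg.norm(y); x=np.cross(y,t); return R.from_matrix(np.c_[x,y,t])
def rs(n): return [LO+(HI-LO)*rng.random(6)*[.6,.6,1,1,1,1]+[.4,0,0,0,0,0] for _ in range(n)]
E
cat > s1.py <<'E'
from plan import *
cup=np.array([461,336,0.]); GZ=42
for e in (25,32,40):
  for al in range(-180,180,20):
    a=np.radians(al);E=np.radians(e)
    t=np.array([np.cos(a)*np.cos(E),np.sin(a)*np.cos(E),-np.sin(E)]); g=cup+[0,0,GZ]; x=g+19*t
    for sg in (1,-1):
        y=sg*np.array([-np.sin(a),np.cos(a),0])
        sols=ik(x,toolrot(t,y),rs(10))
        for q in sols:
            S,El,W=fk(q,p,True)[2]
            if W[2]>130 and El[2]>250: print(e,al,sg,q.round(2),"W",W.round(0),"E",El.round(0))
E
time python3 s1.py
```

```text
25 -180 1 [0.35 1.25 0.71 0.41 2.25 1.99] W [793. 345. 176.] E [338. 155. 434.]
25 -180 -1 [ 0.35  1.25  0.71  0.41  2.25 -1.15] W [793. 345. 176.] E [338. 155. 434.]
25 -160 1 [0.47 1.36 0.5  0.17 2.4  1.75] W [772. 453. 175.] E [327. 200. 393.]
25 -160 -1 [ 0.47  1.36  0.5   0.17  2.4  -1.39] W [772. 453. 175.] E [327. 200. 393.]
25 -140 1 [ 0.59  1.39  0.44 -0.14  2.43  1.42] W [718. 547. 174.] E [302. 239. 382.]
25 -140 -1 [ 0.59  1.39  0.44 -0.14  2.43 -1.72] W [718. 547. 174.] E [302. 239. 382.]
25 -120 1 [ 0.72  1.32  0.56 -0.42  2.33  1.13] W [635. 619. 176.] E [266. 270. 409.]
25 -120 -1 [ 0.72  1.32  0.56 -0.42  2.33 -2.01] W [635. 619. 176.] E [266. 270. 409.]
25 -100 1 [ 0.84  1.18  0.78 -0.61  2.15  0.94] W [530. 660. 178.] E [221. 289. 457.]
25 -100 -1 [ 0.84  1.18  0.78 -0.61  2.15 -2.2 ] W [530. 660. 178.] E [221. 289. 457.]
25 -80 1 [ 0.95  1.01  1.06 -0.76  1.93  0.84] W [417. 664. 179.] E [170. 289. 512.]
25 -80 -1 [ 0.95  1.01  1.06 -0.76  1.93 -2.3 ] W [417. 664. 179.] E [170. 289. 512.]
25 -60 1 [ 1.05  0.83  1.35 -0.91  1.7   0.78] W [309. 629. 180.] E [120. 27
[... 5086 characters left out ...]
 100 1 [0.04 0.35 1.96 0.94 1.21 2.48] W [526.  61. 262.] E [145.  34. 664.]
40 100 -1 [ 0.04  0.35  1.96  0.94  1.21 -0.67] W [526.  61. 262.] E [145.  34. 664.]
40 120 1 [0.09 0.54 1.69 0.78 1.44 2.38] W [616.  98. 261.] E [207.  47. 634.]
40 120 -1 [ 0.09  0.54  1.69  0.78  1.44 -0.76] W [616.  98. 261.] E [207.  47. 634.]
40 140 1 [0.17 0.71 1.42 0.62 1.65 2.27] W [687. 164. 260.] E [254.  72. 596.]
40 140 -1 [ 0.17  0.71  1.42  0.62  1.65 -0.87] W [687. 164. 260.] E [254.  72. 596.]
40 160 1 [0.26 0.87 1.17 0.48 1.84 2.13] W [733. 249. 258.] E [285. 107. 555.]
40 160 -1 [ 0.26  0.87  1.17  0.48  1.84 -1.01] W [733. 249. 258.] E [285. 107. 555.]
real	0m51.977s
user	0m52.364s
sys	0m0.132s
```

```bash
cat > s2.py <<'E'
from plan import *
import itertools
tubc=np.array([599.3,-32.5]); GZ=42
def pick(e,al,sg):
    a=np.radians(al);E=np.radians(e)
    t=np.array([np.cos(a)*np.cos(E),np.sin(a)*np.cos(E),-np.sin(E)]); g=np.array([461,336,GZ])
    return g+19*t, toolrot(t,sg*np.array([-np.sin(a),np.cos(a),0])), g
def cupframe(R0): return R0.inv().apply([0,0,1])   # cup axis in tool frame
bx=np.array(list(itertools.product(np.linspace(-37.5,37.5,5),np.linspace(-94,94,9),[-65,-90,-120,-150])))
def coll(g,Rt):
    # body points rel to grasp point
    P=Rt.apply(bx)+g
    worst=1e9
    d=P[:,:2]-tubc
    m=(abs(d[:,0])<58)&(abs(d[:,1])<80)
    c=[P[:,2].min()-50]
    if m.any(): c.append(P[m,2].min()-112)
    m=(abs(d[:,0])<110)&(abs(d[:,1])<125)
    if m.any(): c.append(P[m,2].min()-62)
    return min(c)
def pourpose(R0,beta,ep,tilt,sg,lip):
    ct=cupframe(R0); b=np.radians(beta);E=np.radians(ep);T=np.radians(tilt)
    th=np.array([np.cos(b),np.sin(b),0]); t=th*np.cos(E)-np.array([0,0,np.sin(E)])
    side=np.array([-np.sin(b),np.cos(b),0])
    cx=(ct[2]+np.cos(T)*np.sin(E))/np.cos(E)
    cy2=np.sin(T)**2-cx**2
    if cy2<0: return None
    c=cx*th+sg*np.sqrt(cy2)*side+np.array([0,0,np.cos(T)])
    # rotation: map (tool z, ct)->(t,c)
    A=np.c_[[0,0,1],ct,np.cross([0,0,1],ct)]; B=np.c_[t,c,np.cross(t,c)]
    Rt=R.from_matrix(B@np.linalg.inv(A))
    d=-np.array([0,0,1])+c*c[2]; d/=np.linalg.norm(d)
    g=lip-(78-GZ)*c-34*d
    return g+19*t,Rt,g,c
if __name__=="__main__":
  res=[]
  for e0,al in ((28,-60),(32,-40),(32,-60),(28,100),(28,120)):
    x0,R0,g0=pick(e0,al,1)
    q0s=ik(x0,R0,rs(15))
    q0s=[q for q in q0s if fk(q,p,True)[2][2][2]>130 and fk(q,p,True)[2][1][2]>250]
    if not q0s: print("nopick",e0,al); continue
    for beta in range(-180,180,20):
      for ep in (-5,5,15):
        for sg in (1,-1):
          for lz in (130,150,170):
            r=pourpose(R0,beta,ep,128,sg,np.array([0,0,0.]))
            if r is None: continue
            c=r[3]; ch=c[:2]/np.linalg.norm(c[:2]); lip=np.r_[tubc-15*ch,lz]
            x,Rt,g,c=pourpose(R0,beta,ep,128,sg,lip)
            cl=coll(g,Rt)
            if cl<6: continue
            done=False
            for q0 in q0s:
                for seed in (q0,q0+[-.5,0,0,0,0,-2.5],q0+[-.5,0,0,0,0,2.5]):
                    s=ik(x,Rt,[seed])
                    if s and abs(s[0][3]-q0[3])<1.5 and fk(s[0],p,True)[2][2][2]>190:
                        res.append((lz,np.abs(s[0]-q0)[:5].sum(),e0,al,beta,ep,sg,cl,s[0].round(2),q0.round(2))); done=True;break
                if done:break
            if done: break
  res.sort(key=lambda r:(r[0],r[1]))
  for r in res[:25]: print(r)
  print(len(res))
E
time python3 s2.py
```

```text
(130, np.float64(1.1413794068139784), 28, 100, 60, 15, -1, np.float64(41.055491485237496), array([-0.7 ,  0.38,  1.93,  1.26,  1.52, -1.28]), array([-0.04,  0.5 ,  1.93,  1.09,  1.34,  2.29]))
(130, np.float64(1.150237616707768), 28, 100, 60, 15, 1, np.float64(29.64017664289011), array([-0.69,  0.43,  1.86,  1.27,  1.52, -0.21]), array([-0.04,  0.5 ,  1.93,  1.09,  1.34,  2.29]))
(130, np.float64(1.1634407214392253), 28, 120, 80, 15, -1, np.float64(29.64017664289014), array([-0.64,  0.61,  1.6 ,  1.07,  1.77, -1.28]), array([0.03, 0.69, 1.62, 0.89, 1.56, 2.28]))
(130, np.float64(1.1866231797601272), 28, 120, 80, 15, 1, np.float64(18.224861800542698), array([-0.62,  0.65,  1.53,  1.09,  1.77, -0.19]), array([0.03, 0.69, 1.62, 0.89, 1.56, 2.28]))
(130, np.float64(1.211498701107434), 28, -60, -100, 15, 1, np.float64(18.224861800542698), array([ 0.36,  0.74,  1.32, -1.07,  1.89, -1.97]), array([ 1.04,  0.79,  1.38, -0.88,  1.67,  0.77]))
(130, np.float64(1.2194023970890107), 32, -40, -80, 15, 1, np.float64(32.593714844837905), array([ 0.43,  0.53,  1.63, -1.21,  1.63, -2.1 ]), array([ 1.
[... 2997 characters left out ...]
 0.74,  1.31, -1.07,  1.89, -2.1 ]), array([ 1.1 ,  0.55,  1.7 , -1.  ,  1.38,  0.69]))
(130, np.float64(2.0240315531294417), 32, -60, -120, 15, 1, np.float64(32.593714844837905), array([ 0.26,  0.95,  0.99, -0.95,  2.14, -2.07]), array([ 1.03,  0.74,  1.41, -0.84,  1.62,  0.75]))
(130, np.float64(2.277370906048719), 28, 120, 120, 15, -1, np.float64(29.64017664289011), array([-0.45,  1.02,  0.95,  0.79,  2.26, -1.36]), array([0.03, 0.69, 1.62, 0.89, 1.56, 2.28]))
(130, np.float64(2.3325406830663447), 28, 120, 120, 15, 1, np.float64(41.055491485237525), array([-0.42,  1.06,  0.87,  0.83,  2.26, -0.25]), array([0.03, 0.69, 1.62, 0.89, 1.56, 2.28]))
74
real	2m29.940s
user	2m28.262s
sys	0m0.161s
```

>>> {"fn": "servo_tool", "kwargs": {"increments": "40 30 0 -24 33 0;40 30 0 -24 33 0;40 30 0 -24 33 0;40 30 0 -24 33 0;40 30 0 -24 33 0;40 30 0 -24 33 0;40 30 0 -24 33 0;40 30 0 -24 33 0;40 30 0 -24 33 0;40 30 0 -24 33 0"}}

```text
clock: 31.7
tool_pos: [494.7, 208.1, 306.9]
eef_rot: [-2.975, -0.966, 0.064]
contact_force: [0.4, -0.3, -0.7]
grip_width: 90.2
```

```bash
python3 log.py; python3 -c "
from h import *
print(readout.get_state()['eef_rot'])"; python3 kin.py | head -2
```

```text
31.7 [ 0.294 -0.02   1.486  0.012  1.717  1.238] [494.7 208.1 306.9] [ 0.4 -0.3 -0.7] 90.2
[-2.9753153  -0.96633635  0.06394385]
[317.9   4.3  46.6 369.1  61.6 553.2   4.6 377.3   4.1]
[[-0.  -0.  -0. ]
```

```bash
cat > rows.py <<'E'
from s2 import *
from scipy.spatial.transform import Slerp
def cur():
    from workcell import readout
    s=readout.get_state(); return s["joint_pos"],s["tool_pos"],R.from_rotvec(s["eef_rot"])
def emit(poses,x0,R0,vmax=45,wmax=8):
    "poses list of (x,R); densify and print rows"
    rows=[];px,pr=x0,R0
    for x,r in poses:
        d=np.linalg.norm(x-px); w=np.degrees((r*pr.inv()).magnitude())
        n=max(1,int(np.ceil(max(d/vmax,w/wmax))))
        sl=Slerp([0,1],R.concatenate([pr,r]))
        for k in range(1,n+1): rows.append((px+(x-px)*k/n,sl(k/n)))
        px,pr=x,r
    out=[]
    for x,r in rows: out.append(" ".join(f"{v:g}" for v in np.r_[np.round(x-x0,1),np.round(np.degrees((r*R0.inv()).as_rotvec()),1)]))
    print(len(out)); print(";".join(out))
def jpath(qa,qb,n): return [fk(qa+(qb-qa)*k/n,p) for k in range(1,n+1)]
E
cat > a.py <<'E'
from rows import *
x0,R0,g0=pick(28,-60,1); t=R0.apply([0,0,1])
q,x,r=cur()
print("fk check",fk(q,p)[0]-x)
qs=[s for s in ik(x0,R0,[np.array([1.04,.79,1.38,-.88,1.67,.77])])]; print("pick",x0.round(1),R0.as_rotvec().round(3),qs[0].round(3),fk(qs[0],p,True)[2][2])
qpre=ik(x0-120*t,R0,[qs[0]])[0]; qhi=ik(x0-120*t+[0,0,170],R0,[qpre])[0]
print("pre",qpre.round(2),(x0-120*t).round(1)); print("hi",qhi.round(2),(x0-120*t+[0,0,170]).round(1))
P=jpath(q,qhi,24)
print(min(a[2] for a,b in P))
emit(P,x,r)
E
python3 a.py
```

```text
fk check [ 0.00224814 -0.0085882   0.16743981]
pick [469.4 321.5  33.1] [ 1.062  1.839 -0.638] [ 1.037  0.789  1.392 -0.882  1.657  0.772] [304.7097219  612.60080699 207.66913776]
pre [ 1.16  0.84  1.19 -0.83  1.84  0.72] [416.4 413.2  89.4]
hi [ 1.16  0.63  1.16 -0.89  2.    0.53] [416.4 413.2 259.4]
252.87352030119234
24
-2.9 4.6 -6.7 -2.4 0.7 3.5;-5.6 9.2 -13.1 -4.8 1.5 7.1;-8.1 14.1 -18.9 -7.2 2.2 10.6;-10.5 19.1 -24.3 -9.7 2.9 14.1;-12.8 24.3 -29.2 -12.1 3.6 17.6;-14.9 29.8 -33.6 -14.6 4.2 21.1;-16.9 35.6 -37.6 -17.1 4.9 24.6;-18.9 41.7 -41.1 -19.6 5.5 28;-20.8 48.3 -44.1 -22.1 6.1 31.5;-22.7 55.2 -46.7 -24.7 6.7 34.8;-24.6 62.6 -48.9 -27.2 7.3 38.2;-26.6 70.5 -50.6 -29.9 7.8 41.5;-28.8 78.9 -52 -32.5 8.3 44.8;-31.2 87.8 -53 -35.2 8.8 48;-33.8 97.3 -53.7 -37.9 9.3 51.1;-36.7 107.2 -54 -40.6 9.8 54.3;-39.9 117.8 -54 -43.4 10.2 57.3;-43.6 128.8 -53.7 -46.3 10.6 60.3;-47.8 140.4 -53.2 -49.1 11 63.2;-52.6 152.4 -52.4 -52.1 11.3 66;-57.9 165 -51.4 -55 11.6 68.7;-64 178 -50.3 -58 11.8 71.4;-70.7 191.4 -48.9 -61.1 12.1 73.9;-78.3 205.2 -47.5 -64.2 12.2 76.4
```

>>> {"fn": "servo_tool", "kwargs": {"increments": "-5.6 9.2 -13.1 -4.8 1.5 7.1;-10.5 19.1 -24.3 -9.7 2.9 14.1;-14.9 29.8 -33.6 -14.6 4.2 21.1;-18.9 41.7 -41.1 -19.6 5.5 28;-22.7 55.2 -46.7 -24.7 6.7 34.8;-26.6 70.5 -50.6 -29.9 7.8 41.5;-31.2 87.8 -53 -35.2 8.8 48;-36.7 107.2 -54 -40.6 9.8 54.3;-43.6 128.8 -53.7 -46.3 10.6 60.3;-52.6 152.4 -52.4 -52.1 11.3 66;-64 178 -50.3 -58 11.8 71.4;-78.3 205.2 -47.5 -64.2 12.2 76.4;-78.3 205.2 -47.5 -64.2 12.2 76.4;-78.3 205.2 -47.5 -64.2 12.2 76.4;-78.3 205.2 -47.5 -64.2 12.2 76.4;-78.3 205.2 -47.5 -64.2 12.2 76.4;-78.3 205.2 -47.5 -64.2 12.2 76.4"}}

```text
clock: 33.4
tool_pos: [417.9, 412.6, 259.2]
eef_rot: [1.064, 1.836, -0.639]
contact_force: [-0.3, -0.5, 0.4]
grip_width: 89.7
```

```bash
python3 log.py; cat > a2.py <<'E'
from rows import *
x0,R0,g0=pick(28,-60,1); t=R0.apply([0,0,1])
q,x,r=cur()
emit([(x0-120*t,R0)],x,r)
from h import *
pp,d=snap("side","s16"); pp,d=snap("top","t16")
E
python3 a2.py
```

```text
33.4 [ 1.158  0.628  1.162 -0.893  1.993  0.535] [417.9 412.6 259.2] [-0.3 -0.5  0.4] 89.7
4
-0.4 0.1 -42.5 0 0 0;-0.7 0.3 -84.9 0 0 0.1;-1.1 0.4 -127.4 0 0.1 0.1;-1.5 0.6 -169.8 0 0.1 0.2
```

View pics/s16.png

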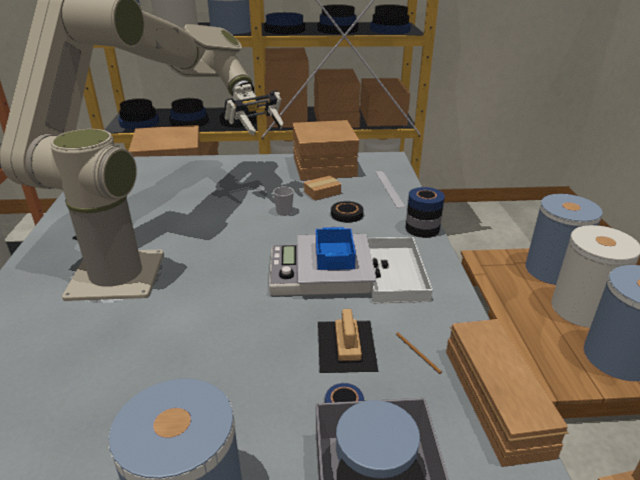

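View pics/t16.png

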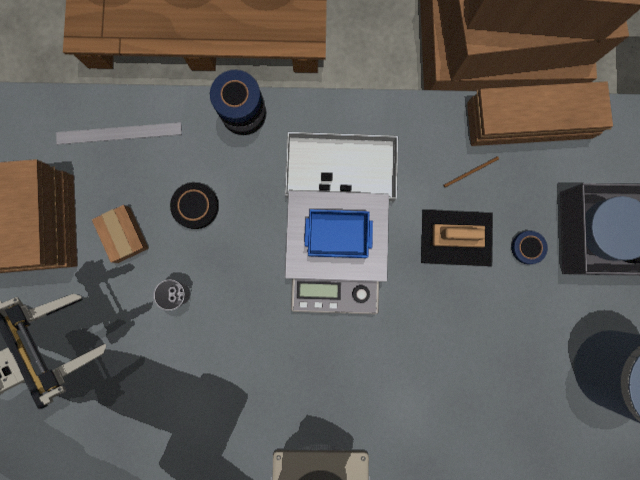

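>>> {"fn": "servo_tool", "kwargs": {"increments": "-0.4 0.1 -42.5 0 0 0;-0.7 0.3 -85 0 0 0.1;-1.1 0.4 -127 0 0.1 0.1;-1.5 0.6 -160 0 0.1 0.2;-1.5 0.6 -169.8 0 0.1 0.2;-1.5 0.6 -169.8 0 0.1 0.2;-1.5 0.6 -169.8 0 0.1 0.2;-1.5 0.6 -169.8 0 0.1 0.2;-1.5 0.6 -169.8 0 0.1 0.2"}}

```text
clock: 34.4
tool_pos: [415.8, 415.2, 90.4]
eef_rot: [1.059, 1.84, -0.635]
contact_force: [1.3, 0.9, -0.1]
grip_width: 90.1
```

```bash
python3 log.py; cat > a3.py <<'E'
from rows import *
x0,R0,g0=pick(28,-60,1); t=R0.apply([0,0,1])
q,x,r=cur()
emit([(x0,R0)],x,r,15)
from h import *
pp,d=snap("side"); cv2.imwrite("pics/s17.png",cv2.resize(pp[130:260,200:380],None,fx=4,fy=4))
pp,d=snap("top"); cv2.imwrite("pics/t17.png",cv2.resize(pp[180:360,20:240],None,fx=3.4,fy=3.4))
E
python3 a3.py
```

```text
34.4 [ 1.163  0.835  1.19  -0.828  1.839  0.724] [415.8 415.2  90.4] [ 1.3  0.9 -0.1] 90.1
9
6 -10.4 -6.4 -0 0 -0;11.9 -20.8 -12.7 -0 0 -0;17.9 -31.3 -19.1 -0 0 -0.1;23.8 -41.7 -25.5 -0 0 -0.1;29.8 -52.1 -31.9 -0 0 -0.1;35.7 -62.5 -38.2 -0 0 -0.1;41.7 -72.9 -44.6 -0 0 -0.1;47.6 -83.4 -51 -0 0 -0.2;53.6 -93.8 -57.3 -0.1 0 -0.2
```

View pics/s17.png

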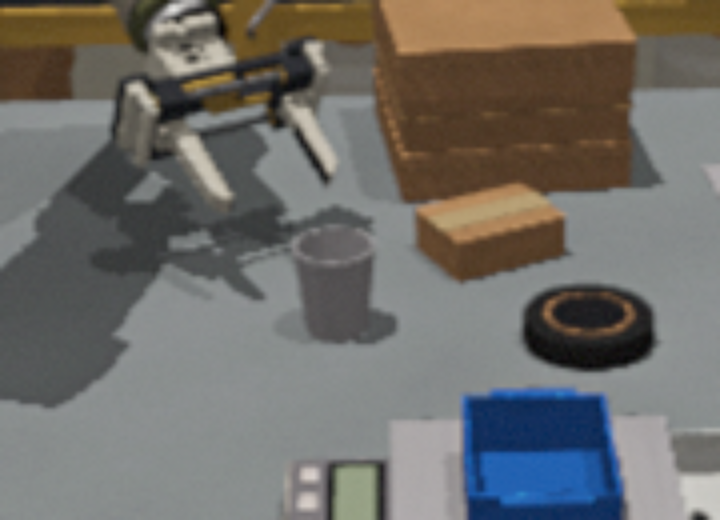

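View pics/t17.png

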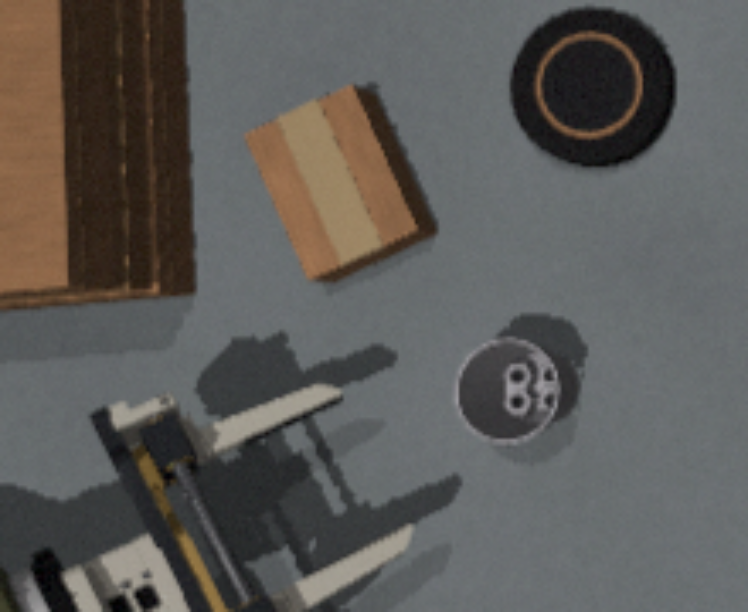

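>>> {"fn": "servo_tool", "kwargs": {"increments": "11.9 -20.8 -12.7 0 0 0;23.8 -41.7 -25.5 0 0 -0.1;35.7 -62.5 -38.2 0 0 -0.1;41.7 -72.9 -44.6 0 0 -0.1;47.6 -83.4 -51 0 0 -0.2;53.6 -93.8 -57.3 -0.1 0 -0.2;53.6 -93.8 -57.3 -0.1 0 -0.2;53.6 -93.8 -57.3 -0.1 0 -0.2;53.6 -93.8 -57.3 -0.1 0 -0.2"}}

```text
clock: 35.4
tool_pos: [468.9, 321.3, 31.6]
eef_rot: [1.059, 1.838, -0.64]
contact_force: [0.2, -0.3, -0.6]
grip_width: 89.9
```

```bash
python3 log.py; cat > a4.py <<'E'
from h import *
import sys
k=sys.argv[1]
pp,d=snap("side"); cv2.imwrite(f"pics/s{k}.png",cv2.resize(pp[130:260,200:380],None,fx=4,fy=4))
pp,d=snap("top"); cv2.imwrite(f"pics/t{k}.png",cv2.resize(pp[180:360,20:240],None,fx=3.4,fy=3.4))
E
python3 a4.py 18
```

```text
35.4 [ 1.036  0.792  1.394 -0.884  1.656  0.773] [468.9 321.3  31.6] [ 0.2 -0.3 -0.6] 89.9
```

View pics/s18.png

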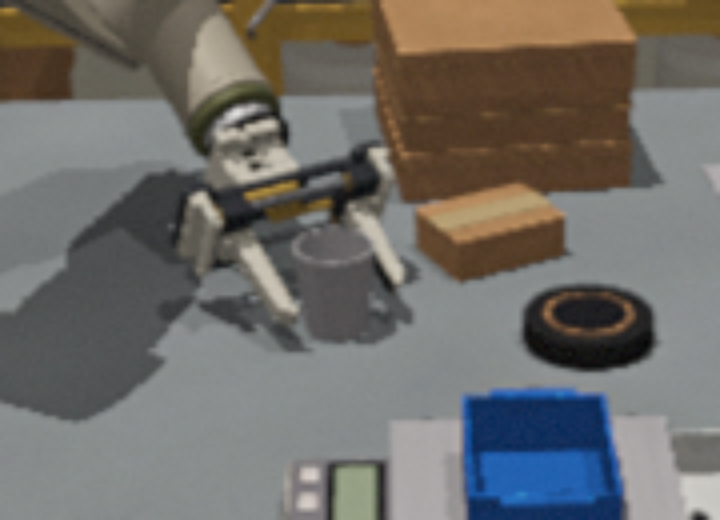

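View pics/t18.png

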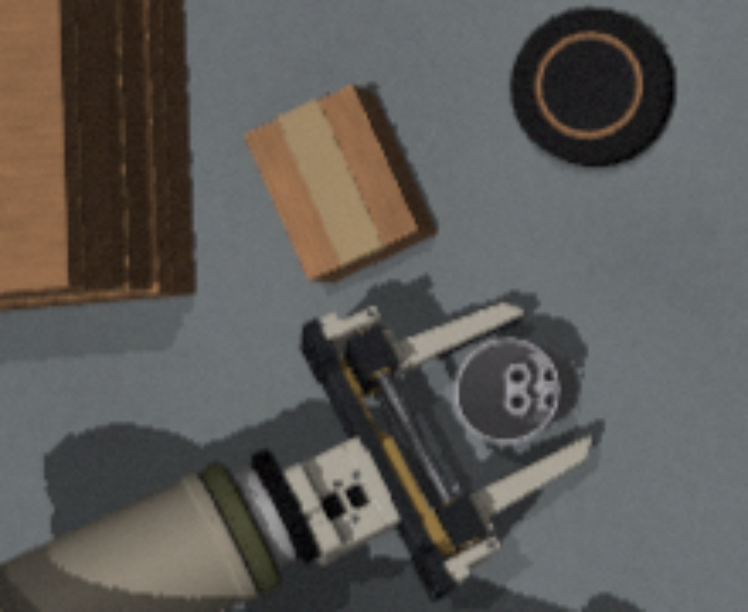

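Centred around the cup, so I close the fingers.

>>> {"fn": "servo_tool", "kwargs": {"increments": "0 0 0 0 0 0;0 0 0 0 0 0;0 0 0 0 0 0;0 0 0 0 0 0;0 0 0 0 0 0;0 0 0 0 0 0;0 0 0 0 0 0;0 0 0 0 0 0;0 0 0 0 0 0", "fingers": 45, "newtons": 50}}

```text
clock: 36.4
tool_pos: [469.0, 320.5, 31.3]
eef_rot: [1.059, 1.837, -0.641]
contact_force: [0.3, 0.7, 1.7]
grip_width: 60.8
```

```bash
python3 log.py;  python3 a4.py 19
```

```text
36.4 [ 1.035  0.792  1.395 -0.884  1.655  0.773] [469.  320.5  31.3] [0.3 0.7 1.7] 60.8
```

View pics/s19.png

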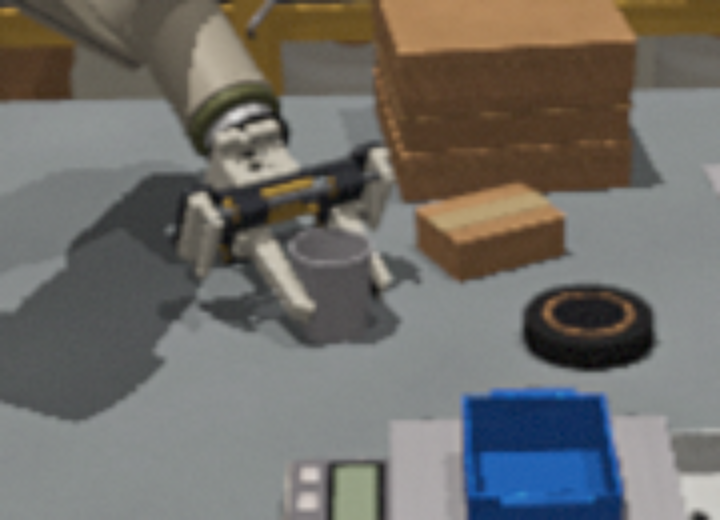

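View pics/t19.png

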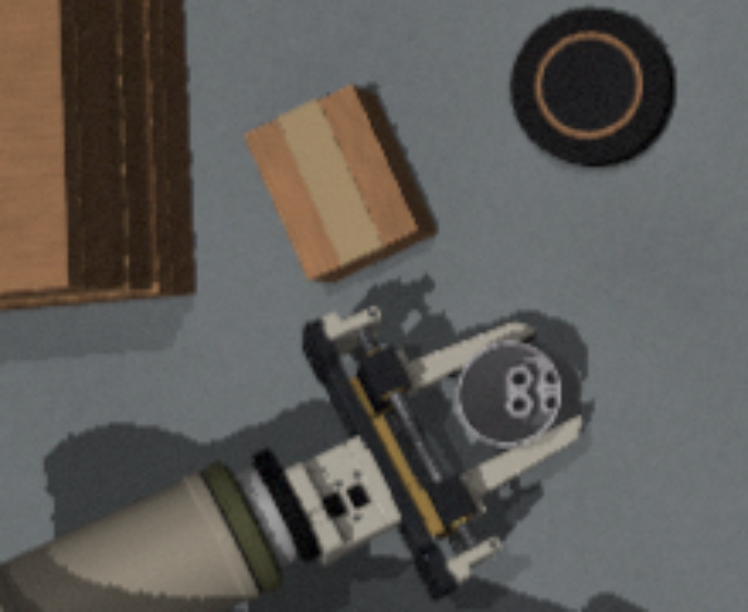

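```bash
cat > b.py <<'E'
import s2
from rows import *
q,x,r=cur(); np.savez("/tmp/grasp.npz",q=q,x=x,r=r.as_rotvec())
t=r.apply([0,0,1]); g=x-19*t; print("g",g.round(1),"elev",np.degrees(np.arcsin(-t[2])).round(2),"az",np.degrees(np.arctan2(t[1],t[0])).round(2),"y.z",r.apply([0,1,0])[2].round(4))
E
python3 b.py
cat > c.py <<'E'
import s2
from rows import *
G=np.load("/tmp/grasp.npz"); qg,xg,Rg=G["q"],G["x"],R.from_rotvec(G["r"])
tg=Rg.apply([0,0,1]); s2.GZ=(xg-19*tg)[2]; e0=np.degrees(np.arcsin(-tg[2])); az0=np.degrees(np.arctan2(tg[1],tg[0]))
def seq(beta,ef,tf,tilts,off=15):
    c=s2.pourpose(Rg,beta,ef,tf,1,np.zeros(3))[3]; ch=c[:2]/np.linalg.norm(c[:2]); lxy=s2.tubc-off*ch
    out=[]
    for T in tilts:
        ep=e0+(ef-e0)*max(0,(T-60)/(tf-60)) 
        for lz in range(130,330,5):
            x,Rt,g,c=s2.pourpose(Rg,beta,ep,T,1,np.r_[lxy,lz]); cl=s2.coll(g,Rt)
            if cl>12: break
        out.append((T,x,Rt,g,lz,cl,c))
    return out,ch
def main(beta):
    sq,ch=seq(beta,15,130,[10,30,50,65,75,82,90,97,104,111,118,124,130])
    print("ch",ch.round(2))
    R1=rz(np.radians(beta-az0))*Rg
    q=qg
    # upright start
    t1=R1.apply([0,0,1]); x1=sq[0][3]+[0,0,60]+19*t1
    for nm,x,Rt in [("lift",xg+[0,0,200],Rg),("mid",(xg+[0,0,200]+x1)/2,rz(np.radians(beta-az0)/2)*Rg),("start",x1,R1)]+[(s[0],s[1],s[2]) for s in sq]:
        s=ik(x,Rt,[q],mar=.05)
        if not s: print(nm,"NO IK",x.round(0)); break
        q=s[0]; W=fk(q,p,True)[2][2]
        ex=[z for z in sq if z[0]==nm]
        print(nm,x.round(1),q.round(2),"Wz",W[2].round(0),[ (z[4],round(z[5],1),z[6].round(2)) for z in ex])
if __name__=="__main__":
    for b in (-80,-90,-100): print(b); main(b)
E
python3 c.py
```

```text
g [460.6 335.1  40.2] elev 27.83 az -60.07 y.z -0.0025
-80
ch [0.36 0.93]
lift [469.  320.5 231.3] [ 1.04  0.49  1.41 -0.92  1.83  0.54] Wz 407.0 []
mid [513.4 124.3 213. ] [ 0.75  0.3   1.69 -0.96  1.69  0.55] Wz 389.0 []
start [557.7 -71.8 194.8] [ 0.38  0.26  1.78 -1.05  1.52  0.5 ] Wz 371.0 []
10 [557.7 -71.8 134.8] [ 0.38  0.36  1.79 -1.05  1.47  0.4 ] Wz 311.0 [(175, np.float64(12.9), array([0.17, 0.04, 0.98]))]
30 [550.8 -78.1 160.4] [ 0.38  0.29  1.81 -1.05  1.49 -0.03] Wz 337.0 [(185, np.float64(13.4), array([0.48, 0.16, 0.87]))]
50 [550.4 -83.9 172.8] [ 0.37  0.26  1.82 -1.06  1.49 -0.46] Wz 349.0 [(180, np.float64(12.2), array([0.7 , 0.31, 0.64]))]
65 [554.7 -87.5 171.2] [ 0.36  0.28  1.81 -1.07  1.49 -0.75] Wz 342.0 [(165, np.float64(16.4), array([0.79, 0.45, 0.42]))]
75 [559.3 -88.9 175. ] [ 0.37  0.31  1.8  -1.1   1.5  -0.94] Wz 335.0 [(160, np.float64(13.7), array([0.8 , 0.54, 0.26]))]
82 [563.2 -89.  180.7] [ 0.37  0.32  1.79 -1.12  1.52 -1.07] Wz 333.0 [(160, np.float64(14.6), array([0.79, 0.6 , 0.14]))]
90 [568.1 -88.3 186.8] [ 0.38  0.34  1.77 -1.14  1.54 -1.22] Wz
[... 3859 characters left out ...]
 Wz 327.0 [(160, np.float64(15.3), array([ 0.91,  0.39, -0.12]))]
104 [560.9 -74.3 190.7] [ 0.34  0.61  1.42 -1.01  1.84 -1.44] Wz 318.0 [(155, np.float64(12.6), array([ 0.87,  0.44, -0.24]))]
111 [566.4 -73.4 194.3] [ 0.34  0.63  1.4  -1.03  1.85 -1.59] Wz 314.0 [(155, np.float64(16.4), array([ 0.8 ,  0.48, -0.36]))]
118 [572.1 -71.9 192.2] [ 0.35  0.66  1.38 -1.05  1.87 -1.75] Wz 304.0 [(150, np.float64(17.0), array([ 0.72,  0.52, -0.47]))]
124 [577.  -69.9 184.1] [ 0.35  0.7   1.35 -1.06  1.87 -1.88] Wz 289.0 [(140, np.float64(13.4), array([ 0.62,  0.55, -0.56]))]
130 [581.5 -67.2 175.5] [ 0.35  0.74  1.33 -1.07  1.88 -2.03] Wz 273.0 [(130, np.float64(22.4), array([ 0.5 ,  0.58, -0.64]))]
```

>>> {"fn": "servo_tool", "kwargs": {"increments": "0 0 15 0 0 0;0 0 35 0 0 0;0 0 60 0 0 0;0 0 60 0 0 0;0 0 60 0 0 0"}}

```text
clock: 37.0
tool_pos: [468.8, 320.6, 91.2]
eef_rot: [1.06, 1.838, -0.641]
contact_force: [-0.2, -0.8, -3.4]
grip_width: 60.4
```

```bash
python3 log.py;  python3 a4.py 20
```

```text
37.0 [ 1.035  0.687  1.419 -0.89   1.705  0.711] [468.8 320.6  91.2] [-0.2 -0.8 -3.4] 60.4
```

View pics/s20.png

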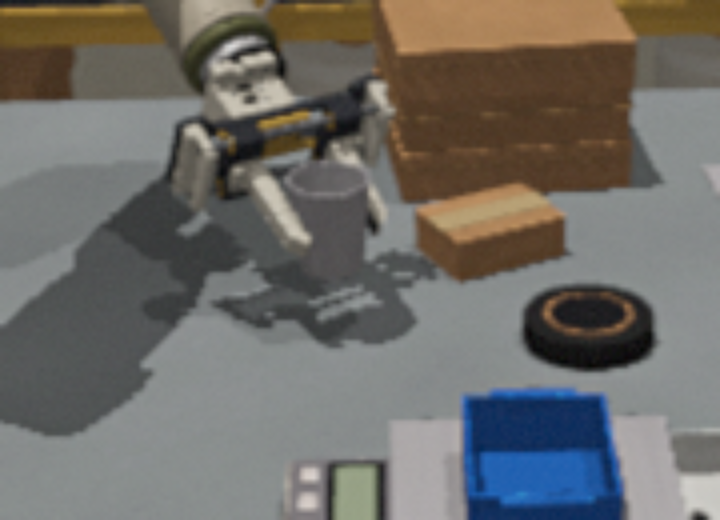

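```bash
cat > d.py <<'E'
from c import *
B=-90
q,x,r=cur()
sq,ch=seq(B,15,130,[10]); R1=rz(np.radians(B-az0))*Rg; t1=R1.apply([0,0,1]); x1=sq[0][3]+[0,0,60]+19*t1
emit([(xg+[0,0,200],Rg),(x1,R1)],x,r,42)
E
python3 d.py
```

```text
14
0.2 0.2 35.4 0 -0 0;0.3 0.4 70.7 0 -0.1 0;0.5 0.6 106.1 0.1 -0.1 0;0.7 0.8 141.5 0.1 -0.1 0;8.9 -37.7 137.8 0.1 -0.1 -3;17.2 -76.1 134.2 0.1 -0.1 -6;25.4 -114.6 130.5 0.1 -0.1 -9;33.7 -153 126.9 0.1 -0.1 -12;41.9 -191.5 123.2 0.1 -0.1 -14.9;50.2 -229.9 119.6 0.1 -0.1 -17.9;58.4 -268.4 115.9 0.1 -0.1 -20.9;66.7 -306.8 112.3 0 -0.1 -23.9;74.9 -345.3 108.6 0 -0.1 -26.9;83.2 -383.7 105 0 -0.1 -29.9
```

>>> {"fn": "servo_tool", "kwargs": {"increments": "0.2 0.2 35 0 0 0;0.3 0.4 70 0 0 0;0.5 0.6 106 0 0 0;0.7 0.8 141 0 0 0;8.9 -37.7 138 0 0 -3;17.2 -76.1 134 0 0 -6;25.4 -114.6 130.5 0 0 -9;33.7 -153 127 0 0 -12;41.9 -191.5 123.2 0 0 -14.9;50.2 -229.9 119.6 0 0 -17.9;58.4 -268.4 116 0 0 -20.9;66.7 -306.8 112.3 0 0 -23.9;74.9 -345.3 108.6 0 0 -26.9;83.2 -383.7 105 0 0 -29.9;83.2 -383.7 105 0 0 -29.9;83.2 -383.7 105 0 0 -29.9;83.2 -383.7 105 0 0 -29.9"}}

```text
clock: 38.8
tool_pos: [551.6, -62.7, 195.2]
eef_rot: [1.554, 1.562, -0.942]
contact_force: [0.5, -0.2, -2.6]
grip_width: 60.6
```

```bash
python3 log.py; cat > e.py <<'E'
from c import *
q,x,r=cur()
sq,ch=seq(-90,15,130,[10,30,50,65,75,82,90,97,104,111,118,124,130])
emit([(s[1],s[2]) for s in sq],x,r,40,6)
E
python3 e.py; python3 - <<'E'
from h import *
pp,d=snap("side"); cv2.imwrite("pics/s21.png",cv2.resize(pp[130:310,220:440],None,fx=3.4,fy=3.4))
pp,d=snap("top"); cv2.imwrite("pics/t21.png",cv2.resize(pp[120:330,220:450],None,fx=2.8,fy=2.8))
E
```

```text
38.8 [ 0.373  0.38   1.627 -0.974  1.666  0.554] [551.6 -62.7 195.2] [ 0.5 -0.2 -2.6] 60.6
31
-0 -0.6 -30.2 0 4.9 2.6;-0.1 -1.3 -60.4 0 9.9 5.2;-2.1 -2.5 -54 0 14.9 7.9;-4 -3.8 -47.6 0 19.9 10.5;-6 -5 -41.2 0 25 13.2;-8 -6.2 -34.8 0 30 15.8;-8.3 -7.7 -31.7 0 35.1 18.5;-8.7 -9.1 -28.6 0 40.2 21.2;-9 -10.5 -25.5 0 45.3 23.9;-9.4 -11.9 -22.3 0 50.4 26.6;-8.2 -13.3 -21.2 -0.3 55.6 29.1;-7 -14.7 -20.1 -0.5 60.8 31.6;-5.8 -16.1 -19 -0.8 66 34.2;-3.7 -17.2 -19.6 -1.5 71.3 36.1;-1.5 -18.3 -20.2 -2.2 76.6 38.1;0.4 -18.7 -17.3 -2.7 80.3 39.4;2.3 -19.1 -14.5 -3.1 84.1 40.6;4.8 -19.2 -11.4 -3.5 88.4 42;7.3 -19.3 -8.4 -4 92.8 43.4;9.6 -19 -6 -4.2 96.7 44.5;12 -18.8 -3.7 -4.5 100.6 45.7;14.6 -18.2 -4.1 -4.7 104.6 46.8;17.1 -17.6 -4.5 -5 108.6 47.9;19.8 -16.7 -2.7 -5.1 112.7 48.9;22.4 -15.8 -0.9 -5.2 116.9 50;25.1 -14.5 -12 -5.1 121.2 51;27.8 -13.3 -23 -5.1 125.6 52;30 -11.9 -22.1 -5 129.6 53;32.2 -10.5 -21.1 -4.8 133.7 53.9;34.2 -8.8 -20.4 -4.4 138.2 54.9;36.2 -7.1 -19.7 -4.1 142.8 56
```

View pics/s21.png

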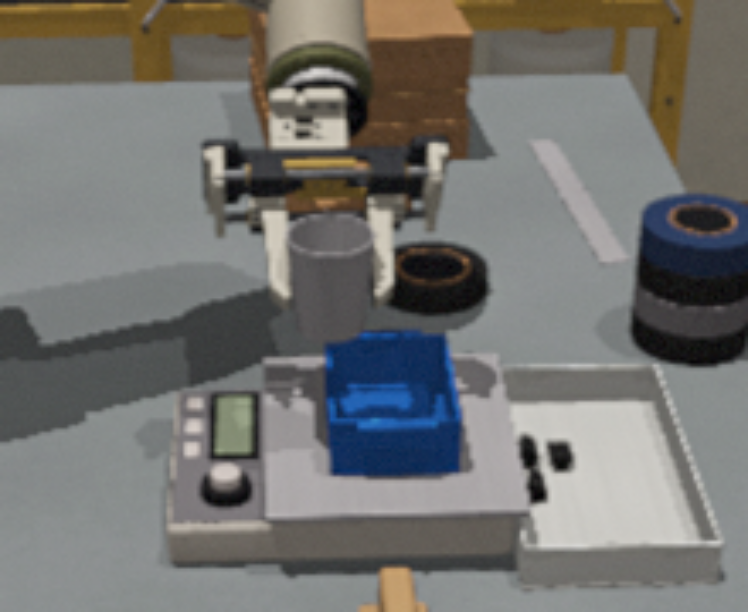

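View pics/t21.png

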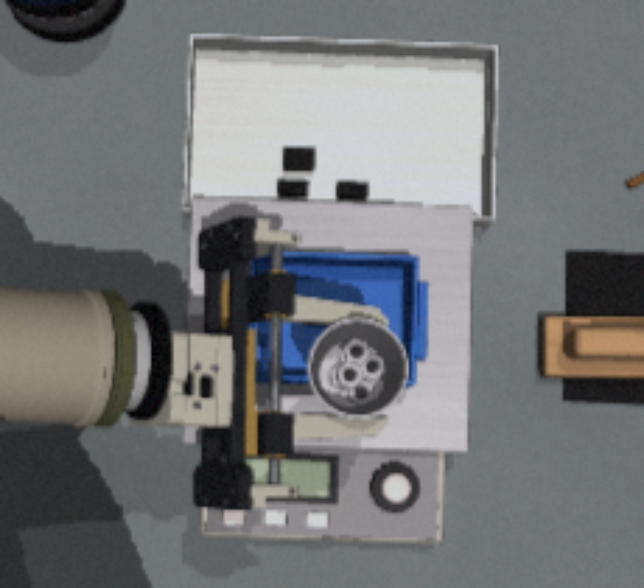

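>>> {"fn": "servo_tool", "kwargs": {"increments": "0 -0.6 -10 0 4.9 2.6;-0.1 -1.3 -20 0 9.9 5.2;-2.1 -2.5 -30 0 14.9 7.9;-4 -3.8 -34 0 19.9 10.5;-6 -5 -34 0 25 13.2;-8 -6.2 -33 0 30 15.8;-8.3 -7.7 -31 0 35.1 18.5;-8.7 -9.1 -28.6 0 40.2 21.2;-9 -10.5 -25.5 0 45.3 23.9;-9.4 -11.9 -22.3 0 50.4 26.6;-8.2 -13.3 -21.2 -0.3 55.6 29.1;-7 -14.7 -20.1 -0.5 60.8 31.6;-5.8 -16.1 -19 -0.8 66 34.2;-3.7 -17.2 -19.6 -1.5 71.3 36.1;-1.5 -18.3 -20.2 -2.2 76.6 38.1;0.4 -18.7 -17.3 -2.7 80.3 39.4;0.4 -18.7 -17.3 -2.7 80.3 39.4;0.4 -18.7 -17.3 -2.7 80.3 39.4"}}

```text
clock: 40.7
tool_pos: [552.6, -81.0, 178.7]
eef_rot: [0.009, 2.637, -1.697]
contact_force: [-0.2, -0.5, -3.1]
grip_width: 60.3
```

```bash
python3 log.py; cat > e2.py <<'E'
from c import *
q,x,r=cur()
ct=Rg.inv().apply([0,0,1]); c=r.apply(ct); print("tilt",np.degrees(np.arccos(c[2])))
sq,ch=seq(-90,15,130,[82,90,97,104,111,118,124,130])
emit([(s[1],s[2]) for s in sq],x,r,40,4.6)
E
python3 e2.py; cat > v.py <<'E'
from h import *
import sys; k=sys.argv[1]
pp,d=snap("side"); cv2.imwrite(f"pics/s{k}.png",cv2.resize(pp[130:310,220:440],None,fx=3.4,fy=3.4))
pp,d=snap("top"); cv2.imwrite(f"pics/t{k}.png",cv2.resize(pp[120:330,220:500],None,fx=2.8,fy=2.8))
E
python3 v.py 22
```

```text
40.7 [ 0.36   0.427  1.644 -1.026  1.653 -0.961] [552.6 -81.  178.7] [-0.2 -0.5 -3.1] 60.3
tilt 78.29816638902125
16
1.3 -0.8 2 -0.7 3.8 1.6;3.8 -0.9 5 -1.4 8 3.4;6.3 -1 8 -2.1 12.1 5.1;8.7 -0.7 10.4 -2.8 15.8 6.6;11.1 -0.4 12.8 -3.4 19.6 8.1;13.6 0.1 12.4 -4 23.4 9.5;16.2 0.7 12 -4.6 27.2 11;18.8 1.6 13.8 -5.2 31.2 12.3;21.5 2.5 15.5 -5.8 35.2 13.7;24.1 3.8 4.5 -6.3 39.4 15.1;26.8 5 -6.6 -6.9 43.6 16.5;29 6.4 -5.6 -7.3 47.5 17.7;31.2 7.8 -4.7 -7.8 51.5 18.9;32.6 9 -4.2 -8 54.4 19.8;33.9 10.1 -3.7 -8.3 57.4 20.7;35.2 11.2 -3.3 -8.5 60.3 21.5
```

View pics/s22.png

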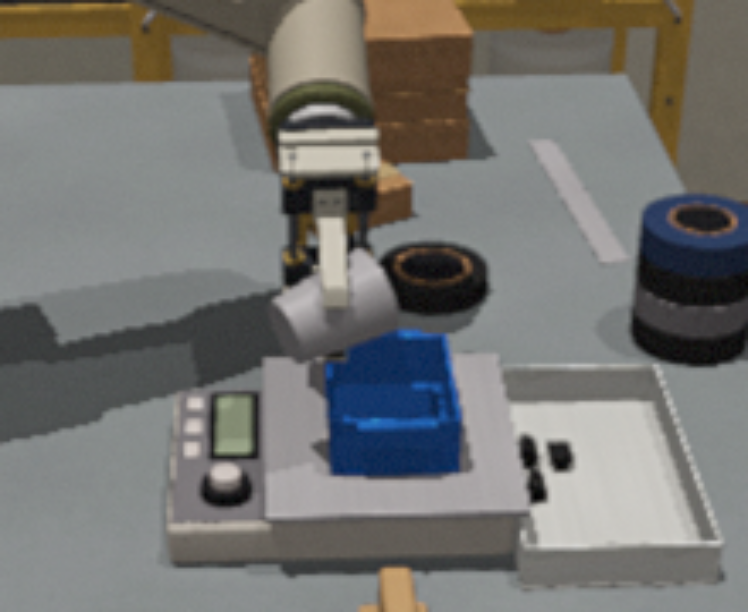

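View pics/t22.png

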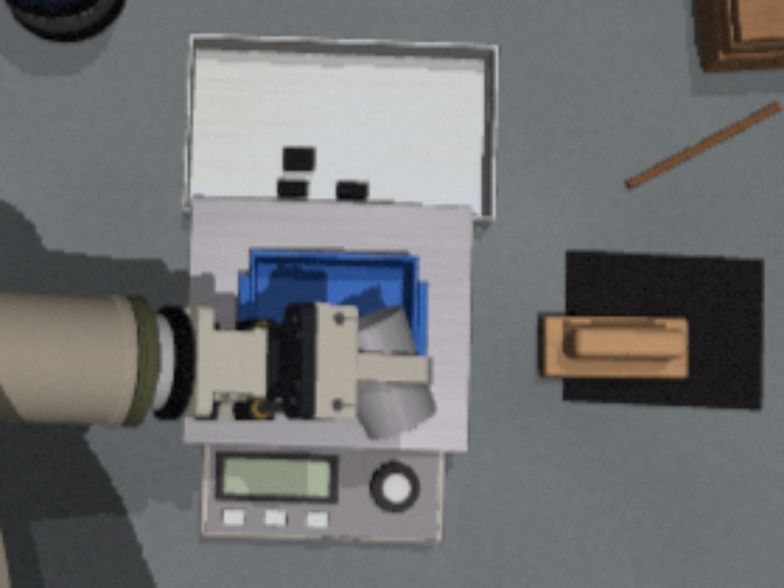

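>>> {"fn": "servo_tool", "kwargs": {"increments": "1.3 -0.8 2 -0.7 3.8 1.6;2.5 -0.9 3.5 -1 6 2.5;3.8 -0.9 5 -1.4 8 3.4;5 -1 6.5 -1.8 10 4.2;6.3 -1 8 -2.1 12.1 5.1;8.7 -0.7 10.4 -2.8 15.8 6.6;11.1 -0.4 12.8 -3.4 19.6 8.1;13.6 0.1 12.4 -4 23.4 9.5;16.2 0.7 12 -4.6 27.2 11;16.2 0.7 12 -4.6 27.2 11;16.2 0.7 12 -4.6 27.2 11;16.2 0.7 12 -4.6 27.2 11;16.2 0.7 12 -4.6 27.2 11"}}

```text
clock: 42.1
tool_pos: [568.7, -81.3, 191.0]
eef_rot: [0.588, -2.284, 1.607]
contact_force: [-0.8, -1.2, -1.6]
grip_width: 60.6
```

```bash
python3 log.py; sed -i 's/\[82,90,97,104,111/[106,111/' e2.py; python3 e2.py; python3 v.py 23
```

```text
42.1 [ 0.368  0.498  1.583 -1.088  1.702 -1.468] [568.7 -81.3 191. ] [-0.8 -1.2 -1.6] 60.6
tilt 104.01462810599907
10
1.6 1.5 0.8 -0.3 2.2 0.8;3.5 2.1 2 -0.8 5.1 1.8;5.4 2.8 3.3 -1.3 8 2.8;8 4.1 -7.8 -1.9 12.2 4.1;10.7 5.3 -18.8 -2.5 16.4 5.5;12.9 6.7 -17.9 -3.1 20.3 6.7;15.1 8.1 -16.9 -3.6 24.2 7.8;16.5 9.3 -16.5 -3.9 27.2 8.7;17.8 10.4 -16 -4.3 30.1 9.5;19.2 11.6 -15.5 -4.6 33.1 10.4
```

View pics/s23.png

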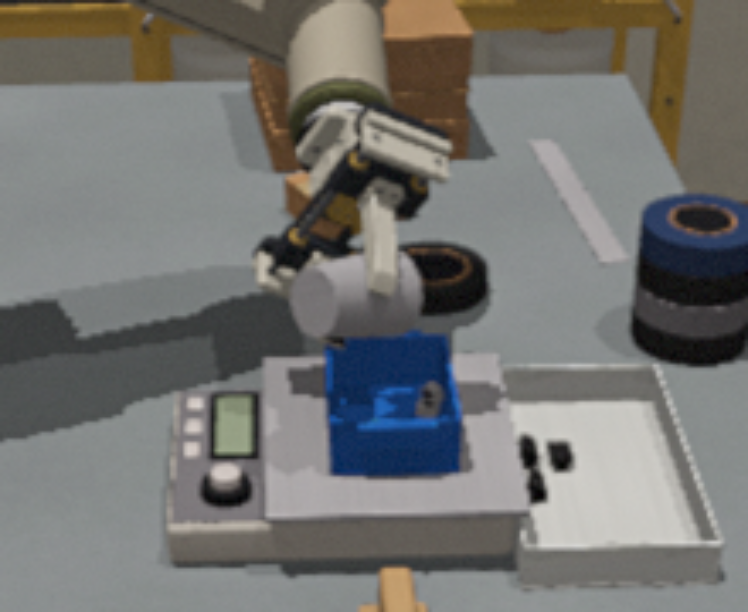

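View pics/t23.png

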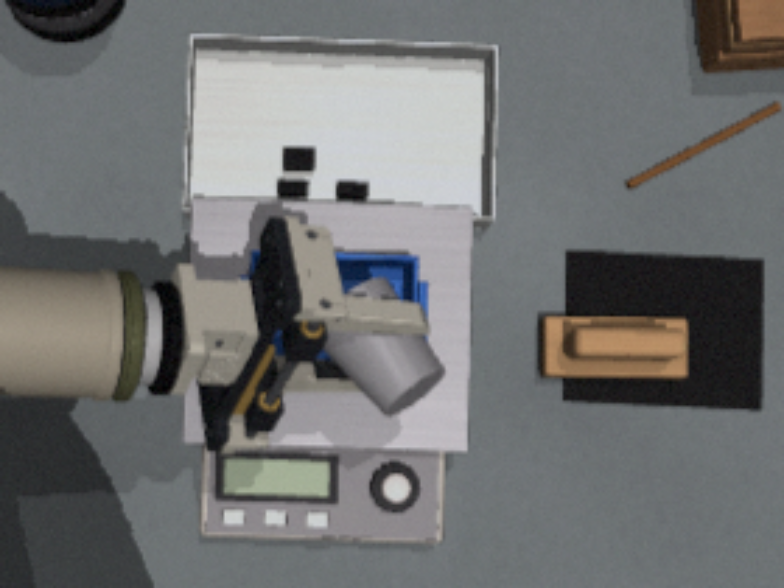

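Nuts are landing in the tub. I continue slowly.

>>> {"fn": "servo_tool", "kwargs": {"increments": "1.6 1.5 0.8 -0.3 2.2 0.8;3.5 2.1 2 -0.8 5.1 1.8;5.4 2.8 3.3 -1.3 8 2.8;5.4 2.8 3.3 -1.3 8 2.8;5.4 2.8 3.3 -1.3 8 2.8;8 4.1 0 -1.9 12.2 4.1;10.7 5.3 -8 -2.5 16.4 5.5;12.9 6.7 -14 -3.1 20.3 6.7;12.9 6.7 -14 -3.1 20.3 6.7;15.1 8.1 -14 -3.6 24.2 7.8;16.5 9.3 -14 -3.9 27.2 8.7;17.8 10.4 -14 -4.3 30.1 9.5;19.2 11.6 -14 -4.6 33.1 10.4;19.2 11.6 -14 -4.6 33.1 10.4;19.2 11.6 -14 -4.6 33.1 10.4;19.2 11.6 -14 -4.6 33.1 10.4;19.2 11.6 -14 -4.6 33.1 10.4;19.2 11.6 -14 -4.6 33.1 10.4"}}

```text
clock: 44.0
tool_pos: [587.9, -69.8, 176.9]
eef_rot: [1.099, -1.772, 1.36]
contact_force: [-0.1, -0.3, -1.2]
grip_width: 60.3
```

```bash
python3 log.py; python3 v.py 24; cat > e3.py <<'E'
from c import *
q,x,r=cur()
ct=Rg.inv().apply([0,0,1]); c=r.apply(ct); print("tilt",np.degrees(np.arccos(c[2])),c)
for T in (138,145,150):
    for ef in (15,8,0):
        rr=s2.pourpose(Rg,-90,ef,T,1,np.r_[s2.tubc-15*ch if 0 else s2.tubc-15*np.array([.52,.86]),140])
        if rr is None: continue
        s=ik(rr[0],rr[1],[q],mar=.05); print(T,ef,bool(s),s[0].round(2) if s else "",s2.coll(rr[2],rr[1]))
E
python3 e3.py
```

```text
44.0 [ 0.387  0.627  1.496 -1.14   1.746 -2.039] [587.9 -69.8 176.9] [-0.1 -0.3 -1.2] 60.3
tilt 130.03892576202978 [ 0.3949427   0.65587744 -0.6433079 ]
138 8 True [ 0.41  0.71  1.45 -1.22  1.82 -2.09] 35.798861858125406
138 0 False  9.254797905719983
145 0 False  17.342219957484588
150 0 False  31.640367601365767
```

View pics/s24.png

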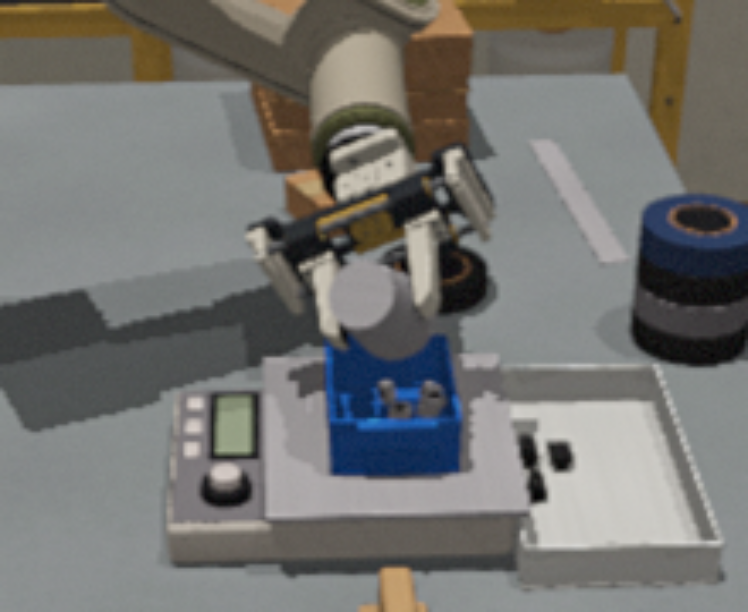

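View pics/t24.png

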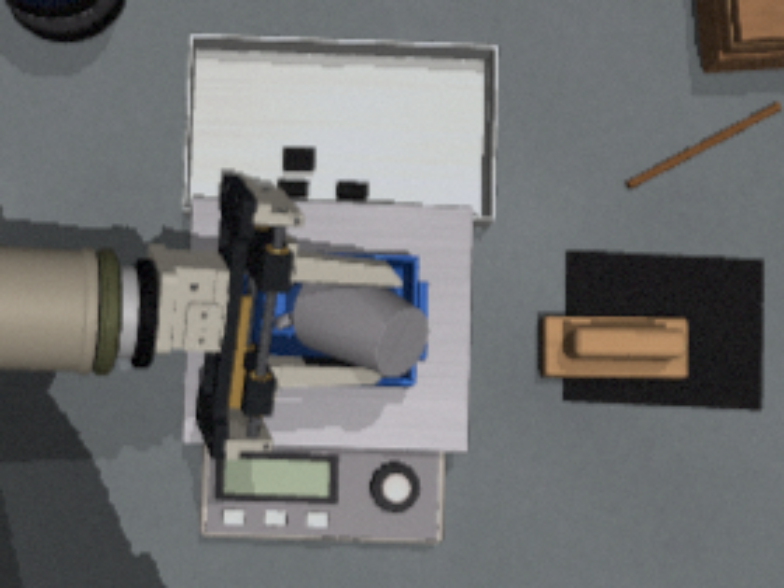

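>>> {"fn": "servo_tool", "kwargs": {"increments": "0 0 3 0 2 0;0 0 -1 0 0 0;0 0 3 0 2 0;0 0 -1 0 0 0;0 0 3 0 2 0;0 0 0 0 0 0;0 0 0 0 0 0;0 0 0 0 0 0"}}

```text
clock: 44.9
tool_pos: [587.8, -69.7, 176.7]
eef_rot: [1.1, -1.77, 1.359]
contact_force: [0.7, 1.4, -1.3]
grip_width: 60.6
```

```bash
python3 log.py; cat > f.py <<'E'
from c import *
q,x,r=cur()
sq,ch=seq(-90,15,130,[118,104,90,75,60,45])
emit([(s[1]+[0,0,8],s[2]) for s in sq],x,r,45,8)
E
python3 f.py
```

```text
44.9 [ 0.387  0.627  1.496 -1.14   1.746 -2.04 ] [587.8 -69.7 176.7] [ 0.7  1.4 -1.3] 60.6
18
-2.8 -2.1 1.2 0.7 -5.6 -1.6;-5.6 -4.2 2.3 1.5 -11.2 -3.3;-8.4 -6.3 3.5 2.2 -16.9 -4.9;-11.9 -7.7 9.6 3 -22.3 -6.7;-15.5 -9.1 15.8 3.8 -27.8 -8.6;-19 -10.6 22 4.6 -33.2 -10.4;-22.3 -11.1 20.7 5.4 -38.3 -12.4;-25.6 -11.7 19.4 6.1 -43.3 -14.4;-28.9 -12.3 18.1 6.9 -48.4 -16.4;-31.8 -11.9 14.1 7.5 -53.5 -18.7;-34.8 -11.6 10.2 8.2 -58.7 -21;-37.7 -11.3 6.3 8.9 -63.9 -23.3;-39.7 -10.1 6.8 9.4 -68.9 -25.9;-41.7 -8.8 7.4 9.9 -73.9 -28.4;-43.7 -7.6 7.9 10.4 -79 -31;-44.4 -6.2 6.9 10.1 -84.4 -33.1;-45.1 -4.9 5.8 9.7 -89.9 -35.3;-45.8 -3.5 4.7 9.3 -95.3 -37.4
```

>>> {"fn": "servo_tool", "kwargs": {"increments": "-2.8 -2.1 1.2 0.7 -5.6 -1.6;-5.6 -4.2 2.3 1.5 -11.2 -3.3;-8.4 -6.3 3.5 2.2 -16.9 -4.9;-11.9 -7.7 9.6 3 -22.3 -6.7;-15.5 -9.1 15.8 3.8 -27.8 -8.6;-19 -10.6 22 4.6 -33.2 -10.4;-22.3 -11.1 20.7 5.4 -38.3 -12.4;-25.6 -11.7 19.4 6.1 -43.3 -14.4;-28.9 -12.3 18.1 6.9 -48.4 -16.4;-31.8 -11.9 15 7.5 -53.5 -18.7;-34.8 -11.6 13 8.2 -58.7 -21;-37.7 -11.3 12 8.9 -63.9 -23.3;-39.7 -10.1 12 9.4 -68.9 -25.9;-41.7 -8.8 12 9.9 -73.9 -28.4;-43.7 -7.6 12 10.4 -79 -31;-44.4 -6.2 12 10.1 -84.4 -33.1;-45.1 -4.9 12 9.7 -89.9 -35.3;-45.8 -3.5 12 9.3 -95.3 -37.4;-45.8 -3.5 12 9.3 -95.3 -37.4"}}

```text
clock: 46.8
tool_pos: [542.1, -73.1, 188.9]
eef_rot: [0.804, 2.295, -1.383]
contact_force: [-0.7, 0.8, -0.9]
grip_width: 60.5
```

```bash
python3 log.py; python3 v.py 25; cat > f2.py <<'E'
from c import *
q,x,r=cur()
R1=rz(np.radians(-90-az0))*Rg; t1=R1.apply([0,0,1]); x1=np.array([551.5,-64,205.])
emit([(x1,R1),(xg+[0,0,200],Rg)],x,r,45,7)
E
python3 f2.py
```

```text
46.8 [ 0.363  0.358  1.668 -0.978  1.647 -0.327] [542.1 -73.1 188.9] [-0.7  0.8 -0.9] 60.5
17
1.2 1.2 2 -0 -5.7 -3;2.4 2.3 4 -0 -11.4 -6;3.5 3.5 6 -0 -17.1 -9;4.7 4.6 8.1 -0 -22.7 -12;5.9 5.8 10.1 -0 -28.4 -15;7.1 6.9 12.1 -0 -34.1 -18;8.2 8.1 14.1 -0 -39.8 -21;9.4 9.2 16.1 -0 -45.5 -24;0.2 52 19 1.3 -45.4 -20.9;-8.9 94.7 22 2.6 -45.3 -17.7;-18.1 137.4 24.9 3.9 -45.1 -14.6;-27.3 180.1 27.8 5.2 -44.9 -11.4;-36.4 222.9 30.7 6.5 -44.7 -8.3;-45.6 265.6 33.6 7.8 -44.5 -5.1;-54.7 308.3 36.6 9.1 -44.2 -2;-63.9 351 39.5 10.4 -43.9 1.2;-73.1 393.7 42.4 11.7 -43.6 4.3
```

View pics/t25.png

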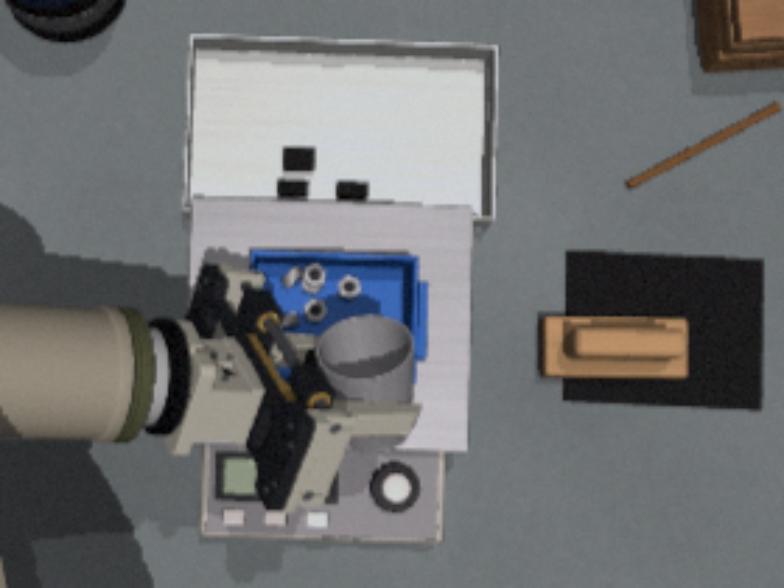

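Nuts are in the tub and the cup looks empty. I turn it upright and return it.

>>> {"fn": "servo_tool", "kwargs": {"increments": "1.2 1.2 2 0 -5.7 -3;2.4 2.3 4 0 -11.4 -6;3.5 3.5 6 0 -17.1 -9;4.7 4.6 8.1 0 -22.7 -12;5.9 5.8 10.1 0 -28.4 -15;7.1 6.9 12.1 0 -34.1 -18;8.2 8.1 14.1 0 -39.8 -21;9.4 9.2 16.1 0 -45.5 -24;0.2 52 19 1.3 -45.4 -20.9;-8.9 94.7 22 2.6 -45.3 -17.7;-18.1 137.4 24.9 3.9 -45.1 -14.6;-27.3 180.1 27.8 5.2 -44.9 -11.4;-36.4 222.9 30.7 6.5 -44.7 -8.3;-45.6 265.6 33.6 7.8 -44.5 -5.1;-54.7 308.3 36.6 9.1 -44.2 -2;-63.9 351 39.5 10.4 -43.9 1.2;-73.1 393.7 42.4 11.7 -43.6 4.3;-73.1 393.7 42.4 11.7 -43.6 4.3;-73.1 393.7 42.4 11.7 -43.6 4.3;-73.1 393.7 42.4 11.7 -43.6 4.3"}}

```text
clock: 48.9
tool_pos: [469.2, 319.6, 230.9]
eef_rot: [1.061, 1.836, -0.641]
contact_force: [-0.4, 0.8, -1.7]
grip_width: 60.7
```

```bash
python3 log.py; cat > f3.py <<'E'
from c import *
q,x,r=cur()
emit([(xg+[0,0,0.5],Rg)],x,r,40,7)
from h import *
pp,d=snap("side","s26"); pp,d=snap("top"); cv2.imwrite("pics/t26.png",cv2.resize(pp[100:350,120:520],None,fx=2,fy=2))
for t in ("nut0","scraper","mat","tub"):
    for b in models.boxes_of("top",t)[:9]: print(t,round(b["conf"],2),np.round(b["position"],1))
np.savez("/tmp/t26.npz",p=pp,d=d)
c=models.cut_out("top","scraper")[0]; P,u,v=cloud("top",d,c["region"]); Q=P[(P[:,2]>60)&(P[:,2]<85)]
print(rect(P),rect(Q),np.median(Q[:,2])); Q=P[(P[:,2]>15)&(P[:,2]<40)]; print(rect(Q),np.median(Q[:,2]))
c=models.cut_out("top","mat")[0]; P,u,v=cloud("top",d,c["region"]); print("mat",rect(P))
E
python3 f3.py
```

```text
48.9 [ 1.034  0.491  1.407 -0.924  1.834  0.544] [469.2 319.6 230.9] [-0.4  0.8 -1.7] 60.7
5
-0 0.2 -39.8 -0 0 0;-0.1 0.4 -79.7 -0 0 0;-0.1 0.6 -119.5 -0 0 0.1;-0.1 0.7 -159.3 -0 0 0.1;-0.2 0.9 -199.1 -0 0 0.1
nut0 0.51 [621.5 -50.9  76.5]
nut0 0.46 [631.1 -17.   78.5]
scraper 0.7 [ 583.8 -266.8   28.6]
scraper 0.18 [ 581.2 -486.6   19.2]
mat 0.55 [ 6.232e+02 -3.427e+02 -2.000e-01]
mat 0.53 [597.  -36.9  64.9]
tub 0.91 [595.8 -39.1  67.4]
tub 0.33 [ 6.234e+02 -3.425e+02  1.000e-01]
(array([ 586.4, -271.9]), array([ 49.7, 120.3]), 0.1) (array([ 586.2, -271.3]), array([88. , 24.2]), 89.0) 74.5233254260772
(array([ 586.4, -271.9]), array([ 49.7, 120.3]), 0.1) 29.096463861603663
mat (array([ 604.7, -320.3]), array([171.2, 134.9]), 88.4)
```

View pics/t26.png

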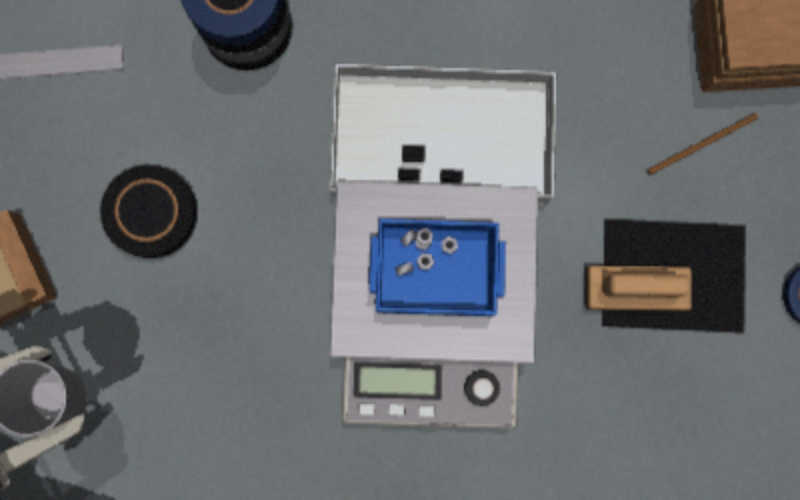

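View pics/s26.png

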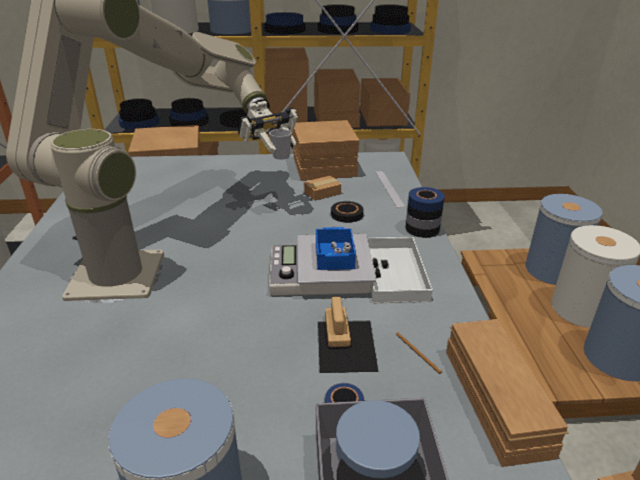

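>>> {"fn": "servo_tool", "kwargs": {"increments": "0 0.2 -40 0 0 0;0 0.4 -80 0 0 0;0 0.6 -120 0 0 0;0 0.7 -160 0 0 0;0 0.9 -185 0 0 0;0 0.9 -195 0 0 0;0 0.9 -198.5 0 0 0;0 0.9 -199.1 0 0 0;0 0.9 -199.1 0 0 0;0 0.9 -199.1 0 0 0;0 0.9 -199.1 0 0 0"}}

```text
clock: 50.4
tool_pos: [469.4, 322.0, 33.2]
eef_rot: [1.063, 1.836, -0.637]
contact_force: [-0.3, -1.2, -0.5]
grip_width: 60.8
```

```bash
python3 log.py; python3 a4.py 27
```

```text
50.4 [ 1.036  0.789  1.393 -0.884  1.656  0.775] [469.4 322.   33.2] [-0.3 -1.2 -0.5] 60.8
```

View pics/s27.png

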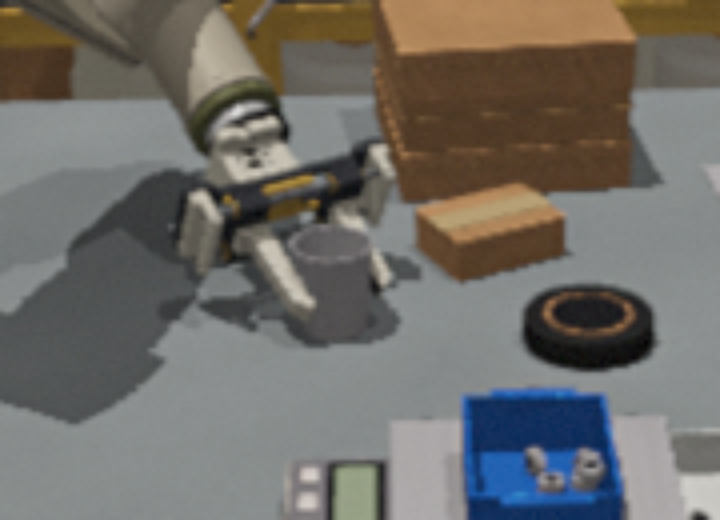

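View pics/t27.png

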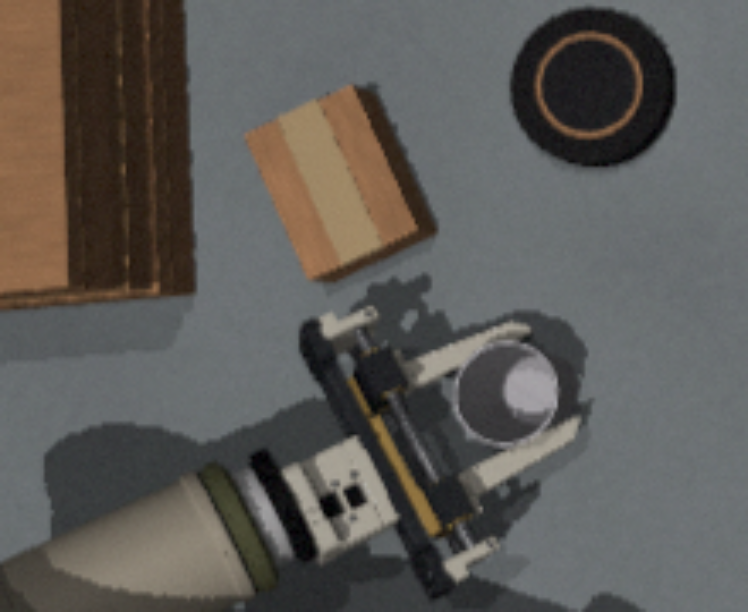

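>>> {"fn": "servo_tool", "kwargs": {"increments": "0 0 0 0 0 0;0 0 -0.6 0 0 0;0 0 -0.6 0 0 0;0 0 -0.6 0 0 0;0 0 -0.6 0 0 0"}}

```text
clock: 51.0
tool_pos: [469.0, 321.4, 31.4]
eef_rot: [1.062, 1.836, -0.639]
contact_force: [0.0, -0.1, -2.2]
grip_width: 60.4
```

```bash
python3 log.py; python3 -c "
from h import *
for i in range(1): s=readout.get_state(); print(s['tool_pos'],s['contact_force'])"
```

```text
51.0 [ 1.036  0.792  1.393 -0.883  1.656  0.775] [469.  321.4  31.4] [ 0.  -0.1 -2.2] 60.4
[468.9623599  321.3606676   31.41312005] [ 0.03496815 -0.14052742 -2.2458798 ]
```

>>> {"fn": "servo_tool", "kwargs": {"increments": "0 0 0 0 0 0;0 0 0 0 0 0;0 0 0 0 0 0;0 0 0 0 0 0;0 0 0 0 0 0;0 0 0 0 0 0", "fingers": 90}}

```text
clock: 51.6
tool_pos: [469.0, 321.4, 31.5]
eef_rot: [1.062, 1.836, -0.639]
contact_force: [-0.3, -0.6, -0.8]
grip_width: 89.6
```

```bash
python3 log.py; cat > g.py <<'E'
from c import *
q,x,r=cur(); t=r.apply([0,0,1])
emit([(x-130*t,r),(x-130*t+[0,0,200],r)],x,r,30,7)
E
python3 g.py; python3 a4.py 28
```

```text
51.6 [ 1.036  0.792  1.393 -0.883  1.656  0.775] [469.  321.4  31.5] [-0.3 -0.6 -0.8] 89.6
12
-11.5 19.9 12.2 0 0 0;-22.9 39.8 24.3 0 0 0;-34.4 59.7 36.5 0 0 0;-45.9 79.7 48.6 0 0 0;-57.4 99.6 60.8 0 0 0;-57.4 99.6 89.4 0 0 0;-57.4 99.6 117.9 0 0 0;-57.4 99.6 146.5 0 0 0;-57.4 99.6 175.1 0 0 0;-57.4 99.6 203.6 0 0 0;-57.4 99.6 232.2 0 0 0;-57.4 99.6 260.8 0 0 0
```

View pics/t28.png

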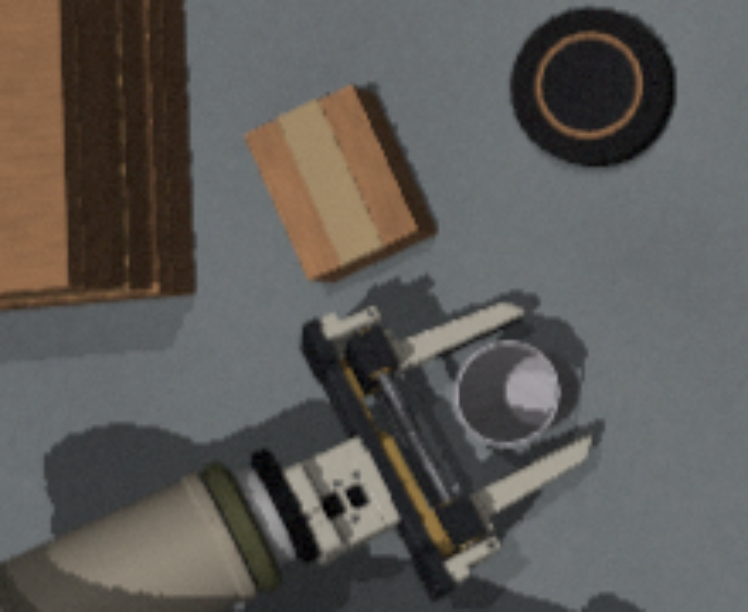

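>>> {"fn": "servo_tool", "kwargs": {"increments": "-5 9 5.5 0 0 0;-11.5 19.9 12.2 0 0 0;-22.9 39.8 24.3 0 0 0;-34.4 59.7 36.5 0 0 0;-45.9 79.7 48.6 0 0 0;-57.4 99.6 60.8 0 0 0;-57.4 99.6 89 0 0 0;-57.4 99.6 130 0 0 0;-57.4 99.6 175 0 0 0;-57.4 99.6 220 0 0 0;-57.4 99.6 261 0 0 0;-57.4 99.6 261 0 0 0;-57.4 99.6 261 0 0 0"}}

```text
clock: 53.0
tool_pos: [411.1, 422.2, 294.3]
eef_rot: [1.064, 1.838, -0.634]
contact_force: [0.7, 0.8, -1.5]
grip_width: 90.0
```

```bash
python3 log.py; cat > i.py <<'E'
from c import *
q,x,r=cur()
# scraper hover: tool down, y_tool at yaw -0.4 deg
y=np.radians(-0.5); Rs=toolrot(np.array([0,0,-1.]),np.array([np.cos(y),np.sin(y),0]))
xs=np.array([586.3,-271.7,230.]); qs=ik(xs,Rs,[np.array([-.5,.36,1.27,0,1.5,-.55])])[0]; print(qs.round(2))
P=jpath(q,qs,32); print(min(a[2] for a,b in P),[a.round(0) for a,b in P[::4]])
emit(P[1::2],x,r,49,8.5)
E
python3 i.py; python3 a4.py 29
```

```text
53.0 [ 1.172  0.614  1.115 -0.909  2.039  0.492] [411.1 422.2 294.3] [ 0.7  0.8 -1.5] 90.0
[-0.51  0.25  1.33 -0.    1.56 -0.5 ]
214.1577496138338 [array([430., 403., 289.]), array([494., 323., 267.]), array([541., 238., 247.]), array([575., 151., 232.]), array([596.,  64., 221.]), array([607., -24., 215.]), array([ 609., -112.,  215.]), array([ 600., -202.,  221.])]
20
18.2 -19.2 -5.8 0.8 2.6 -1.7;36.4 -38.4 -11.5 1.5 5.1 -3.4;52.4 -58.6 -17 2.6 7.5 -5.1;68.4 -78.8 -22.5 3.7 9.9 -6.7;82.2 -99.6 -27.7 5 12.1 -8.2;96.1 -120.4 -32.9 6.4 14.3 -9.7;108 -141.7 -37.7 8 16.2 -11.1;119.9 -163 -42.5 9.6 18.2 -12.5;140 -206.1 -51.3 13.3 21.6 -15;156.6 -249.5 -59.1 17.3 24.4 -17.3;170.2 -293 -65.8 21.7 26.6 -19.4;180.8 -336.6 -71.3 26.3 28.2 -21.1;188.8 -380.2 -75.6 31 29 -22.6;194.4 -423.9 -78.5 35.8 29.2 -23.9;197.5 -467.8 -80 40.6 28.7 -24.9;198.3 -512 -80 45.2 27.5 -25.7;196.6 -556.7 -78.4 49.6 25.6 -26.4;192.4 -601.8 -75.3 53.7 23 -26.8;185.3 -647.6 -70.6 57.3 19.8 -27.1;175.2 -693.9 -64.3 60.5 16.1 -27.3
```

View pics/s29.png

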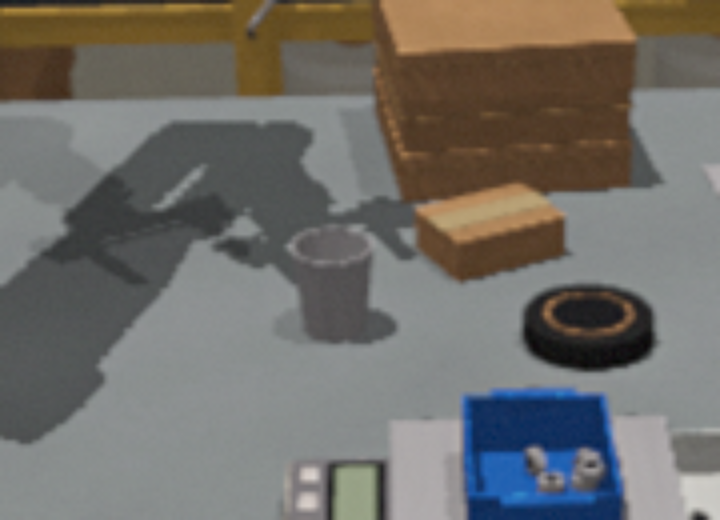

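>>> {"fn": "servo_tool", "kwargs": {"increments": "18.2 -19.2 -5.8 0.8 2.6 -1.7;36.4 -38.4 -11.5 1.5 5.1 -3.4;52.4 -58.6 -17 2.6 7.5 -5.1;68.4 -78.8 -22.5 3.7 9.9 -6.7;96.1 -120.4 -32.9 6.4 14.3 -9.7;119.9 -163 -42.5 9.6 18.2 -12.5;140 -206.1 -51.3 13.3 21.6 -15;156.6 -249.5 -59.1 17.3 24.4 -17.3;170.2 -293 -65.8 21.7 26.6 -19.4;180.8 -336.6 -71.3 26.3 28.2 -21.1;188.8 -380.2 -75.6 31 29 -22.6;194.4 -423.9 -78.5 35.8 29.2 -23.9;197.5 -467.8 -80 40.6 28.7 -24.9;198.3 -512 -80 45.2 27.5 -25.7;196.6 -556.7 -78.4 49.6 25.6 -26.4;192.4 -601.8 -75.3 53.7 23 -26.8;185.3 -647.6 -70.6 57.3 19.8 -27.1;175.2 -693.9 -64.3 60.5 16.1 -27.3;175.2 -693.9 -64.3 60.5 16.1 -27.3;175.2 -693.9 -64.3 60.5 16.1 -27.3", "fingers": 60}}

```text
clock: 55.1
tool_pos: [585.1, -274.4, 226.3]
eef_rot: [-2.231, -2.208, 0.007]
contact_force: [0.4, 1.0, -0.4]
grip_width: 59.8
```

>>> {"fn": "servo_tool", "kwargs": {"increments": "0 0 0 0 0 0;0 0 0 0 0 0;0 0 0 0 0 0"}}

```text
clock: 55.4
tool_pos: [587.5, -270.9, 227.5]
eef_rot: [-2.225, -2.218, 0.006]
contact_force: [1.0, -0.5, 0.2]
grip_width: 60.2
```

```bash
python3 log.py; cat > j.py <<'E'
from c import *
q,x,r=cur()
y=np.radians(-0.5); Rs=toolrot(np.array([0,0,-1.]),np.array([np.cos(y),np.sin(y),0]))
xs=np.array([586.3,-271.7,100.]); emit([(xs,Rs)],x,r)
from h import *
pp,d=snap("side"); cv2.imwrite("pics/s30.png",cv2.resize(pp[200:400,240:460],None,fx=3,fy=3))
for b in models.boxes_of("side","scraper")[:2]: print(b["conf"],b["position"])
c=models.cut_out("side","scraper")[0]; P,u,v=cloud("side",d,c["region"]); Q=P[(P[:,2]>72)&(P[:,2]<80)]; print(len(Q),rect(Q),Q.mean(0))
E
python3 j.py
```

```text
55.4 [-0.509  0.255  1.331 -0.004  1.557 -0.506] [ 587.5 -270.9  227.5] [ 1.  -0.5  0.2] 60.2
3
-0.4 -0.3 -42.5 0 -0.1 -0.1;-0.8 -0.6 -85 0.1 -0.1 -0.2;-1.2 -0.8 -127.5 0.1 -0.2 -0.3
0.67 [577.3, -305.9, 31.4]
226 (array([ 585.7, -272.7]), array([23.9, 91.7]), 0.1) [ 585.48318498 -275.57030918   75.34839874]
```

View pics/s30.png

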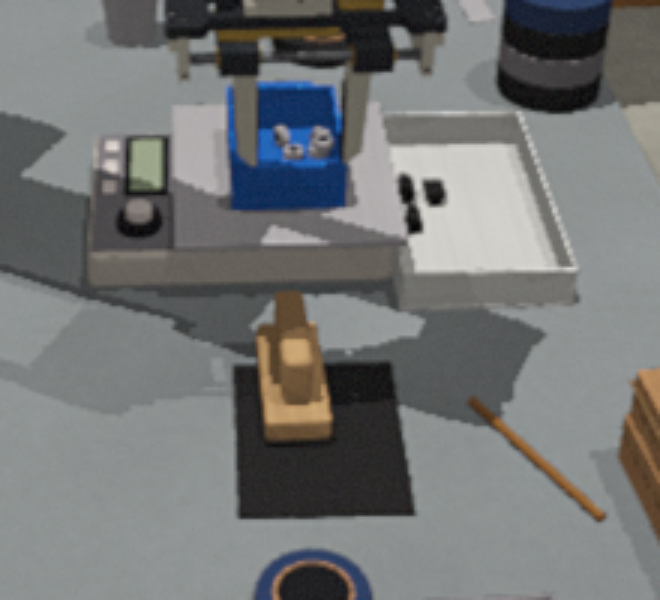

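>>> {"fn": "servo_tool", "kwargs": {"increments": "-0.6 -0.4 -45 0 0 0;-1.2 -0.8 -90 0.1 -0.2 -0.3;-1.4 -1 -135 0.1 -0.2 -0.3;-1.4 -1 -165 0.1 -0.2 -0.3;-1.4 -1 -183 0.1 -0.2 -0.3;-1.4 -1 -188.5 0.1 -0.2 -0.3;-1.4 -1 -188.5 0.1 -0.2 -0.3;-1.4 -1 -188.5 0.1 -0.2 -0.3"}}

```text
clock: 56.35
tool_pos: [586.5, -274.3, 41.4]
eef_rot: [2.231, 2.206, 0.001]
contact_force: [0.4, -0.8, 0.3]
grip_width: 60.0
```

>>> {"fn": "servo_tool", "kwargs": {"increments": "0 0 0 0 0 0;0 0 0 0 0 0;0 0 0 0 0 0;0 0 0 0 0 0;0 0 0 0 0 0;0 0 0 0 0 0;0 0 0 0 0 0;0 0 0 0 0 0", "fingers": 15, "newtons": 45}}

```text
clock: 57.15
tool_pos: [585.5, -274.0, 39.9]
eef_rot: [2.233, 2.207, 0.0]
contact_force: [0.6, 0.7, 1.6]
grip_width: 23.8
```

>>> {"fn": "servo_tool", "kwargs": {"increments": "0 0 5 0 0 0;0 0 15 0 0 0;0 0 25 0 0 0;18.7 -48 25 0 0 -0.5;18.7 -48 25 0 0 -0.5;18.7 -48 25 0 0 -0.5;18.7 -48 25 0 0 -0.5;18.7 -48 10 0 0 -0.5;18.7 -48 4 0 0 -0.5;18.7 -48 4 0 0 -0.5;18.7 -48 4 0 0 -0.5"}}

```text
clock: 58.25
tool_pos: [603.7, -321.3, 43.0]
eef_rot: [2.243, 2.199, -0.0]
contact_force: [0.5, -0.0, -2.5]
grip_width: 23.9
```

```bash
python3 log.py; python3 - <<'E'
from h import *
pp,d=snap("side"); cv2.imwrite("pics/s31.png",cv2.resize(pp[200:400,240:460],None,fx=3,fy=3))
E
```

```text
58.25 [-0.564  0.485  1.39  -0.     1.266 -0.544] [ 603.7 -321.3   43. ] [ 0.5 -0.  -2.5] 23.9
```

View pics/s31.png

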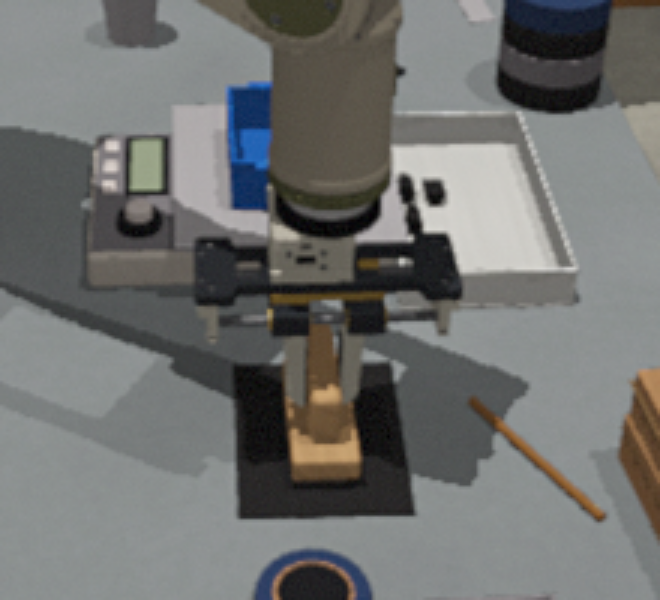

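>>> {"fn": "servo_tool", "kwargs": {"increments": "0 0 -2 0 0 0;0 0 -3.5 0 0 0;0 0 -3.8 0 0 0;0 0 -3.8 0 0 0;0 0 -3.8 0 0 0"}}

```text
clock: 58.8
tool_pos: [604.1, -322.0, 40.0]
eef_rot: [2.242, 2.197, 0.0]
contact_force: [-0.2, 0.5, -2.0]
grip_width: 24.0
```

>>> {"fn": "servo_tool", "kwargs": {"increments": "0 0 0 0 0 0;0 0 0 0 0 0;0 0 0 0 0 0;0 0 0 0 0 0;0 0 0 0 0 0;0 0 0 0 0 0", "fingers": 60}}

```text
clock: 59.4
tool_pos: [604.1, -322.0, 39.9]
eef_rot: [2.242, 2.197, 0.0]
contact_force: [0.3, 0.1, 0.2]
grip_width: 59.5
```

>>> {"fn": "servo_tool", "kwargs": {"increments": "0 0 30 0 0 0;0 0 60 0 0 0;0 0 100 0 0 0;0 0 150 0 0 0;0 0 200 0 0 0;0 0 200 0 0 0;-150 -80 200 0 0 0;-150 -80 200 0 0 0;-150 -80 200 0 0 0;-150 -80 200 0 0 0;-150 -80 200 0 0 0;-150 -80 200 0 0 0;-150 -80 200 0 0 0;-150 -80 200 0 0 0"}}

```text
clock: 60.8
tool_pos: [455.2, -401.1, 239.7]
eef_rot: [2.241, 2.199, 0.0]
contact_force: [-0.2, 0.1, 0.2]
grip_width: 60.2
```

```bash
python3 log.py; python3 - <<'E'
from h import *
pp,d=snap("side","s32"); pp,d=snap("top"); 
cv2.imwrite("pics/t32.png",cv2.resize(pp[120:350,130:520],None,fx=2.05,fy=2.05)); cv2.imwrite("pics/t32b.png",cv2.resize(pp[195:265,295:380],None,fx=8,fy=8,interpolation=cv2.INTER_CUBIC))
cv2.imwrite("pics/t32c.png",cv2.resize(pp[260:330,130:220],None,fx=6,fy=6,interpolation=cv2.INTER_CUBIC))
for t,lo,hi in (("tub",100,120),("scraper",15,40),("scraper",60,85),("mat",-5,12)):
    c=models.cut_out("top",t)[0]; P,u,v=cloud("top",d,c["region"]); Q=P[(P[:,2]>lo)&(P[:,2]<hi)]; print(t,round(c["conf"],2),rect(Q),np.median(Q[:,2]))
for t in ("chip0","roll_a","carton","cup"):
    for b in models.boxes_of("top",t)[:5]: print(t,round(b["conf"],2),np.round(b["position"],1))
E
```

```text
60.8 [-0.807  0.139  1.441  0.     1.56  -0.788] [ 455.2 -401.1  239.7] [-0.2  0.1  0.2] 60.2
tub 0.84 (array([598.6, -32.4]), array([ 99.7, 145.2]), 0.2) 109.78688661765207
scraper 0.98 (array([ 604.4, -319.2]), array([119.4,  50.5]), 89.1) 29.310933515514783
scraper 0.98 (array([ 604.5, -319. ]), array([88.7, 24.3]), 89.2) 74.60435790972977
mat 0.64 (array([ 604. , -320.5]), array([171.6, 129.8]), 88.3) 3.6260279102910107
chip0 0.63 [722.3  -4.3  18.3]
chip0 0.56 [718.1 -48.2  19.6]
roll_a 0.89 [668.1 302.5  26.5]
roll_a 0.63 [ 582.7 -485.3   16.5]
carton 0.91 [599.4 464.5  42.5]
carton 0.31 [ 595.5 -317.5    1.7]
cup 0.92 [460.5 349.8  36.9]
cup 0.57 [529.9 -28.8  60.9]
```

View pics/t32.png

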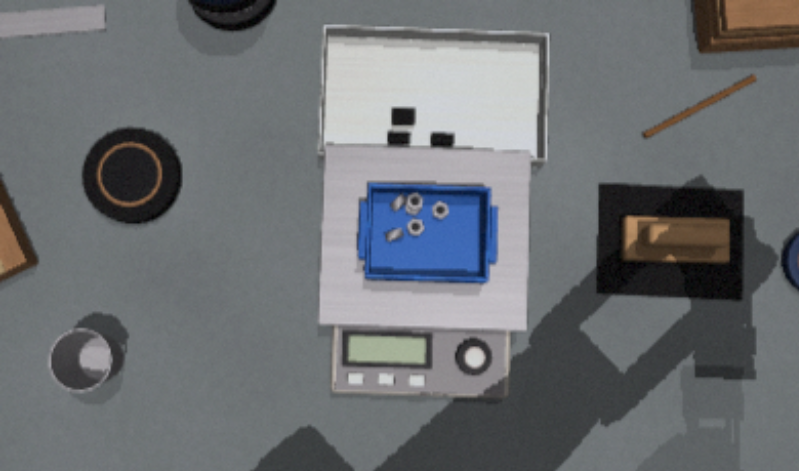

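View pics/t32b.png

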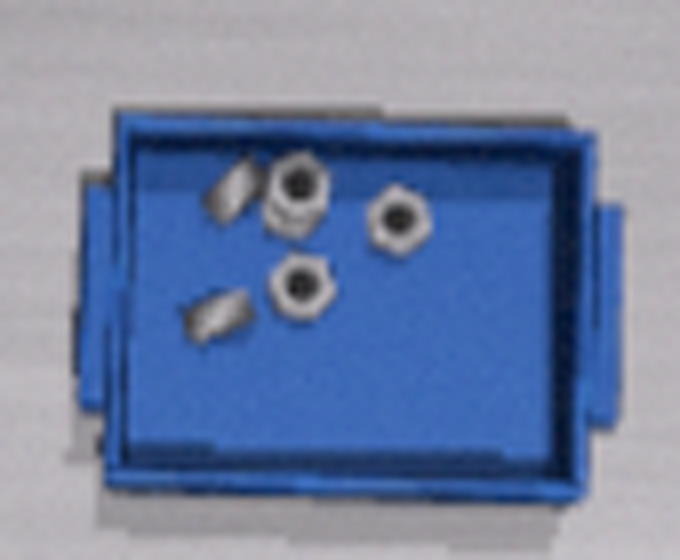

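View pics/t32c.png

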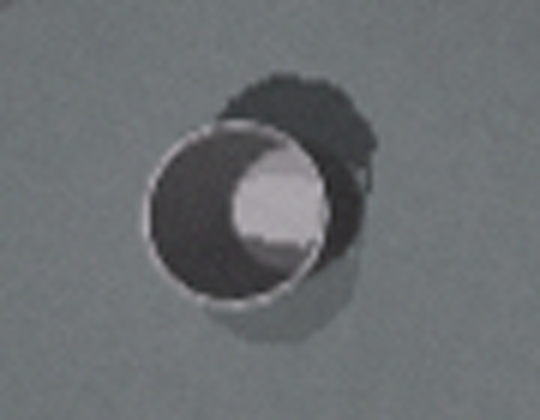

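View pics/s32.png

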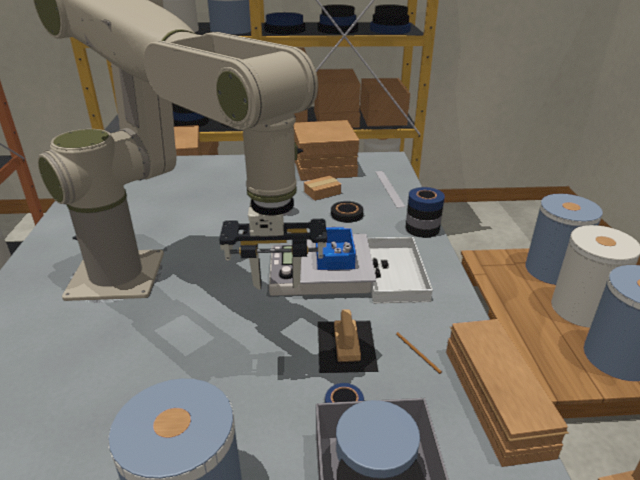

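```bash
python3 -c "
from workcell import ticket
print(ticket.sign_off())"
```

```text
the job is handed in; nothing more can be done
None
```

The batch is poured and the job is handed in at about 61 s on the robot's clock, out of the 210 s allowed. I did the steps in the order you gave, and the last pictures agree with the finish you asked for.

- **Offcuts:** I swept all three off the pan with the scraper. They lie in the tray.
- **Tub:** I set it on the pan within about 1.5 mm of the middle. After the pour it is still upright there, by the camera at (598.6, −32.4) against a pan centre of (599.1, −31.1).
- **Tare key:** I pressed it before pouring. The spring force rose to about 5 N and then met a hard stop after roughly 6 mm. My first press met about 35 N at that stop. I backed off and pressed again more gently.
- **Nuts:** I count six in the tub, one lying on another. The cup looks empty and no nuts show anywhere else.
- **Cup:** It stands upright where it started.
- **Scraper:** It was knocked about 45 mm partly off its mat while the robot was working elsewhere. After the pour I gripped it again and stood it back in the middle of the mat.
- **Rolls and carton:** I never touched them. One roll and the carton were detected within about 4 mm of where they started. I did not check the other roll separately.

Two readings disagreed. The key's top measured about 62 mm above the bench instead of the stated 58 mm, both by camera and by touch, so I judged the press by its force and travel. In the last picture the network found only two of the three offcuts, but all three are visible in the tray.

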